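Lay the craft tray: each thing into the holder made for it

ROBOT

A 6-joint arm with a two-finger parallel gripper is mounted at the origin on a cart in front of the work surface, level with it; the furniture and walls round the work are solid. World frame = base frame: x ahead of the robot, y to its left, z up, the work surface at z = 0. Lengths are in mm, angles in rad, forces in N, time in s.
With the tool pointing down it reaches from about 300 to 775 mm from the base axis. Payload 14.6 kg.
Tool frame: the origin (TCP) lies midway between the tips of the shut fingers; the grasp point (between the pads) lies 19 mm behind it; z points along the fingers, y is the line along which they close (so a half turn about z gives the same grasp; the last joint's range is limited). The gripper opens to 94 mm and grips with 3 to 60 N. Pads are 16 mm wide; open, the fingers measure 119 mm over their backs; the gripper's body (75 mm by 177 mm) begins 78 mm behind the grasp point.
Start: joints at [-1.274, 0.3, 1.521, -0, 1.321, -0.067], TCP at [195.698, -513.996, 205.446] pointing down, gripper open.
Joint ranges: [-3.03, 3.03], [-0.79, 2.21], [0.23, 2.52], [-1.04, 4.18], [0, 3.07], [-2.55, 2.55]. Speed limits (rad/s): [2.22, 2.22, 2.57, 3.14, 3.14, 3.14].

INTERFACE

Orientations are given as [roll, pitch, yaw] about the fixed x, y, z axes, in that order (R = Rz(yaw) Ry(pitch) Rx(roll)).
In Python, from cell import * gives the robot as it stands. The module is installed in compiled form; this text tells all that it offers.
- The arm moves only by the tool servo_tool, never from a script. Its argument "motion" is a list of rows, each an object of numbers: "wx", "wy", "wz": the turn, a rotation vector about the tool's x, y, z in units of 2 rad (1.0 is 2 rad); "dx", "dy", "dz": the shift along the tool's x, y, z in units of 10 cm (1.0 is 10 cm); "fingers": the closure, from -1 (fully open) to 1 (shut). In form: [{"wx": .., "wy": .., "wz": .., "dx": .., "dy": .., "dz": .., "fingers": ..}, ...]. A call has 1 to 10 rows; each row is the pose to reach, as a shift and turn from the pose commanded when the call began, along the tool's axes at that moment; what a row does not reach only later rows make up. A row lasts 1/10 s, in which the tool goes at most 50 mm and 8.59 degrees, less where a joint would pass 70% of its speed; a pose out of reach is approached as far as the arm can. A call with a number of a shift or a turn outside -1 to 1 is refused whole. A call with a gripper value outside its range is refused whole. The fingers move at their own pace and stop on an object; "newtons" is the grip in N (left out, the last holds). Time passes only in rows, so rows that repeat a pose let the fingers close. It gives the time, the measured TCP pose, the force, the opening and the grip force at its end, in the units of the state.
- read_state(): the state, without advancing time (a new reading comes with each control period).
- camera(name): name is "side" or "top" or "wrist"; returns a dict with "image" (400x640x3 uint8, red, green, blue), "fx", "fy", "cx", "cy" (pixels), "k1" (the pictures are not rectified: a ray, as slopes to the right and down, at radius r is drawn at 1 + k1 r^2 times it, then the intrinsics apply), "R" (3x3) and "t" (3): a world point X has camera coordinates R X + t. Camera axes: x right, y down, z forward; pixel columns grow to the right and rows downward; lengths in mm; the calibration is good to about 2 mm. A picture is of the moment at which its call begins. There is no depth.
- sign_off(): hands the job in; it is judged then, once.
Trained networks look in a picture, given as the dict that the camera call returned (one of the last four; its "shot" number tells which), for a name from the list of things; names that differ only in an ending like _2 or _b are one class to them, and where a whole thing is asked for, a point or a joint stands for the part that bears it (a point fixed in the world has none). Each returns a list of dicts, best first, with "conf" (0 to 1); they miss things now and then, are a little off and sometimes report something else, mostly with a low value. They report only what shows in the picture. A call takes as long as a camera call. They do not tell look-alikes from the thing itself.
- spot_in(query, picture): "location" ([column, row] in pixels, amid what is visible of it).
- trace(query, picture): "pixels" (400x640 bool, what is visible of it) and "location" ([column, row] in pixels, amid what is visible of it).
The state is a dict: "clock": time; "joints": joint angles; "qd": joint speeds; "effort": joint torques, N m; "eef_pos": TCP position; "eef_rot": TCP orientation; "wrist_force": force on the tool from outside, world axes, zero at the start; "moment": the same for the moment, N m; "finger_gap": finger opening in mm; "finger_force": force on a finger pad.
Only numpy, scipy, OpenCV 4.12 (cv2) and the standard library are available. Lean on these libraries where they do the work, as an engineer would, in place of code of your own. Each camera call takes 0.05 s, during which the arm holds its last target. There are 200 camera calls.

TASK

Lay the craft tray for the next session, so that nothing slides when it is carried: take the stapler, the marker, the eraser and the paint pot from the wood-edged side desk and put each into the wooden holder on the black tray that is made for its shape and size. Each must sit fully down on the floor of its own holder, right way up and lying along it. The small pumpkin and the cat beside them have just been painted and are drying: leave them standing where they are.

Things in the scene. Friction and masses are not known exactly. Their poses are not given: they have to be found in the camera images.
- stapler: Small teal stapler standing on the side desk, 26 mm wide (x), 120 mm long (y), 52 mm high. Origin: centre of its underside, z up. The base plate is 26 mm wide and 7 mm high; the upper arm (z 29 to 52 mm) is 22 mm wide: grasp that arm across x at the middle of the length. The arm does not hinge. 0.11 to 0.18 kg.
- marker: Thick black twin-tip marker lying on the side desk, 141 mm long (y), 18 mm wide (x) and 18 mm high, its middle 16 mm thick. Origin: under its middle at table height, z up. It does not roll. Grasp across x at the middle. 22 g.
- eraser: Eraser in a white, blue and black paper sleeve lying flat on the side desk, 23 mm wide (x), 50 mm long (y), 12 mm high. Origin: centre of its underside, z up. Grasp across x.
- paint_pot: Round orange paint pot with a white screw lid, 37 mm diameter, 41 mm high, standing on the side desk. 0.03 to 0.065 kg. Origin: centre of its underside, z up. Grasp across the diameter.
- stapler_holder: Low wooden tray with a grey felt floor, the wide one of the two long holders; pocket 36 mm wide (x) by 130 mm long (y); a 50 mm gap (finger scoop) in the middle of each long wall. Walls 5 mm thick, holder 17 mm high, pocket floor 5 mm above the origin. Fixed on the tray. Origin: centre of its underside, 2 mm above the table top; z up.
- marker_holder: Low wooden tray with a grey felt floor, the longest and narrowest holder; pocket 28 mm wide (x) by 151 mm long (y); a 62 mm gap (finger scoop) in the middle of each long wall, so that fingers can go down beside the marker. Walls 5 mm thick, holder 17 mm high, pocket floor 5 mm above the origin. Fixed on the tray. Origin: centre of its underside, 2 mm above the table top; z up.
- eraser_holder: Low wooden tray with a grey felt floor, the short oblong one; pocket 33 mm wide (x) by 60 mm long (y); a 36 mm gap (finger scoop) in the middle of each long wall. Walls 5 mm thick, holder 17 mm high, pocket floor 5 mm above the origin. Fixed on the tray. Origin: centre of its underside, 2 mm above the table top; z up.
- pot_holder: Square wooden block, 60 x 60 mm, 17 mm high, with a round well of 47 mm diameter and a grey felt floor 5 mm above the origin. Fixed on the tray. Origin: centre of its underside, 2 mm above the table top; z up. The tray is black, 288 x 326 mm, rim 21 mm high; the four holders stand on it in a row about 72 mm apart, in any order: open the fingers only a little when letting go.
- pumpkin: Small yellow two-tier pumpkin figurine on the side desk, 31 mm wide, 38 mm high, standing near the things; not to be moved. Origin: centre of its underside.
- cat: Small black cat figurine on the side desk, 17 mm wide, 28 mm high, standing near the pumpkin; not to be moved. Origin: centre of its underside.
Things that resemble listed ones, but are neither listed nor needed, are in the scene too. Leave any green look-alike of the eraser alone.

How it is judged:
By the outcome, as a careful person would: the job done as asked, in the order asked, and still so for the second after the job is handed in, with the robot touching nothing.
It also fails if it takes over 109 s, if anything falls off the work surface, if the arm or the gripper's body presses on something with over 40 N, if the wrist force passes 120 N, or if a joint passes its speed limit or range.

## Working session

There is one attempt and no reset: what is moved stays moved. The work goes in short steps, Python scripts to look and compute and a tool call to move; the robot and the scene stay as the last step left them, time stands still between calls to the robot, and variables do not carry over. Pictures are saved under pics/ and viewed, at most 19 in all, crops included, and the job is handed in when it is done.

Besides the shell and the picture viewer there is one more tool, called after ">>>" as name([rows], argument=value, ...), one row to a line, values as JSON. servo_tool: Moves the arm, as the interface text tells. Its arguments: {"type":"object","properties":{"motion":{"type":"array","items":{"type":"object","properties":{"wx":{"type":"number"},"wy":{"type":"number"},"wz":{"type":"number"},"dx":{"type":"number"},"dy":{"type":"number"},"dz":{"type":"number"},"fingers":{"type":"number"}}}},"newtons":{"type":"number"}},"required":["motion"]}

```bash
mkdir -p pics; cat > h.py <<'E'
from cell import *
import numpy as np, cv2
def save(c,n,crop=None,s=1):
    im=c["image"][:,:,::-1]
    if crop: im=im[crop[1]:crop[3],crop[0]:crop[2]]
    cv2.imwrite("pics/"+n,cv2.resize(im,None,fx=s,fy=s,interpolation=cv2.INTER_CUBIC))
def px2w(c,uv,z):
    uv=np.atleast_2d(np.array(uv,float))
    d=np.stack([(uv[:,0]-c["cx"])/c["fx"],(uv[:,1]-c["cy"])/c["fy"]],1)
    s=d.copy()
    for _ in range(20): s=d/(1+c["k1"]*(s**2).sum(1,keepdims=True))
    R=np.array(c["R"]);t=np.array(c["t"])
    r=np.c_[s,np.ones(len(s))]@R; o=-R.T@t
    return o+r*((z-o[2])/r[:,2])[:,None]
E
python3 - <<'E'
from h import *
for n in("top","side"):
    c=camera(n);save(c,n+"1.png");print(n,-np.array(c["R"]).T@c["t"],c["fx"])
    for q in("stapler","marker","eraser","paint_pot","stapler_holder","marker_holder","eraser_holder","pot_holder","pumpkin","cat"):
        print(q,[(np.round(d["location"]).tolist(),round(d["conf"],2)) for d in spot_in(q,c)][:4])
s=read_state();print(s["clock"],s["eef_pos"],s["eef_rot"],s["finger_gap"])
E
```

```text
top [ 277.73937121   40.7316287  1213.43935743] 407.74649627216877
stapler [([385.0, 169.0], 0.66)]
marker [([346.0, 181.0], 0.84)]
eraser [([312.0, 188.0], 0.66), ([212.0, 272.0], 0.55)]
paint_pot [([422.0, 167.0], 0.64)]
stapler_holder [([210.0, 139.0], 0.62)]
marker_holder []
eraser_holder [([205.0, 168.0], 0.88)]
pot_holder [([226.0, 189.0], 0.77)]
pumpkin []
cat []
side [ 465.08447209 -965.6753401   907.20297543] 447.16086622148833
stapler [([348.0, 255.0], 0.87)]
marker [([332.0, 228.0], 0.81)]
eraser [([262.0, 147.0], 0.52)]
paint_pot [([349.0, 290.0], 0.84)]
stapler_holder [([374.0, 146.0], 0.66)]
marker_holder [([312.0, 156.0], 0.64)]
eraser_holder [([346.0, 150.0], 0.5)]
pot_holder [([332.0, 150.0], 0.56)]
pumpkin [([298.0, 276.0], 0.42)]
cat []
1.1 [ 195.69713224 -514.00003547  205.45158017] [-3.14159135e+00  2.08599166e-05  3.63824273e-01] 93.68566517147136
```

View pics/top1.png

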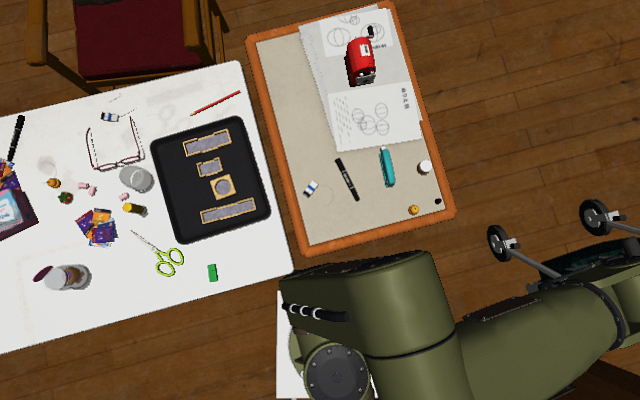

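View pics/side1.png

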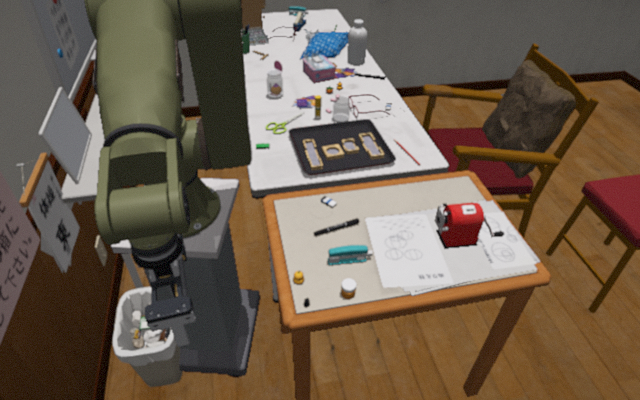

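The top view shows the eraser (312,188), marker (346,180), stapler (387,167), pot (424,167), pumpkin (413,210) and cat (438,201) on the desk. The holders run down the tray at (208,143), (208,168), (222,187) and (229,211). The side view agrees with this.

```bash
python3 - <<'E'
from h import *
c=camera("top")
for n,u,z in[("eraser",(312,188),12),("marker",(346,180),16),("marker a",(337,160),14),("marker b",(356,200),14),("stapler",(387,167),40),("pot",(424,167),41),("pumpkin",(413,210),25),("cat",(438,201),20),("h1",(208,143),15),("h2",(208,168),15),("h3",(222,187),15),("h4",(229,211),15),("sharp",(360,60),50)]:
    print(n,px2w(c,u,z)[0].round())
save(c,"top2.png",(140,100,300,260),4)
w=camera("wrist");save(w,"wr1.png")
R=np.array(w["R"]);s=read_state();from scipy.spatial.transform import Rotation as Ro
T=Ro.from_euler("xyz",s["eef_rot"]).as_matrix()
print("cam in tool",T.T@(-R.T@w["t"]-s["eef_pos"]), (R@T).round(3),w["fx"])
E
```

```text
eraser [445.  55.  12.]
marker [468. -46.  16.]
marker a [529. -20.  14.]
marker b [408. -75.  14.]
stapler [ 502. -164.   40.]
pot [ 502. -272.   41.]
pumpkin [ 378. -240.   25.]
cat [ 404. -315.   20.]
h1 [580. 366.  15.]
h2 [504. 364.  15.]
h3 [447. 321.  15.]
h4 [376. 299.  15.]
sharp [823. -88.  50.]
cam in tool [  64.09807202   -0.9708222  -180.15869762] [[-0.     1.    -0.   ]
 [-0.974 -0.    -0.228]
 [-0.228  0.     0.974]] 312.45335585471247
```

View pics/top2.png

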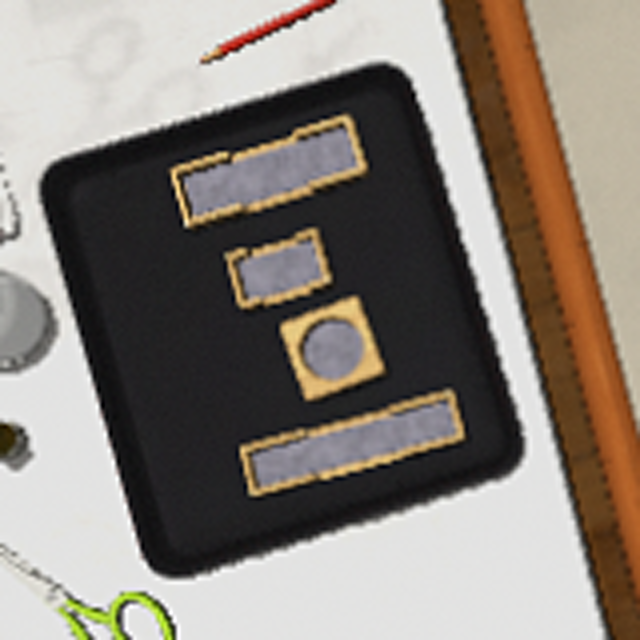

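The holders are clear in this crop. The wide long one at the top is the stapler holder, then the eraser and pot holders, and the narrow longest one at the bottom is the marker holder. Next I'll move the wrist camera over the desk.

>>> servo_tool([
  {"dx": 0.3, "dy": -0.2, "dz": 0.04},
  {"dx": 0.65, "dy": -0.45, "dz": 0.1},
  {"dx": 0.97, "dy": -0.68, "dz": 0.14},
])

```text
schema error: expected keys wx, wy, wz, dx, dy, dz, fingers
```

>>> servo_tool([
  {"dx": 0.35, "dy": -0.25, "dz": 0.04},
  {"dx": 0.65, "dy": -0.45, "dz": 0.1},
  {"dx": 0.97, "dy": -0.68, "dz": 0.14},
])

```text
schema error: expected keys wx, wy, wz, dx, dy, dz, fingers
```

>>> servo_tool([
  {"dx": 0.35, "dy": -0.25, "dz": 0.04},
  {"dx": 0.65, "dy": -0.45, "dz": 0.1},
  {"dx": 0.97, "dy": -0.68, "dz": 0.14},
])

```text
schema error: expected keys wx, wy, wz, dx, dy, dz, fingers
```

>>> servo_tool([
  {"dx": 0.35, "dy": -0.25, "dz": 0.04},
  {"dx": 0.65, "dy": -0.45, "dz": 0.1},
  {"dx": 0.97, "dy": -0.68, "dz": 0.14},
  {"dx": 0.97, "dy": -0.68, "dz": 0.14},
  {"dx": 0.97, "dy": -0.68, "dz": 0.14},
  {"dx": 0.97, "dy": -0.68, "dz": 0.14},
])

```text
schema error: expected keys wx, wy, wz, dx, dy, dz, fingers
```

```bash
cat >> h.py <<'E'
def measure(c,q,zs):
    out=[]
    for d in trace(q,c):
        m=np.array(d["pixels"]).astype(np.uint8)
        if m.sum()<30: continue
        v,u=np.nonzero(m)
        p=px2w(c,np.c_[u,v],zs)[:,:2].astype(np.float32)
        (cx,cy),(w,h),a=cv2.minAreaRect(p)
        if w<h: w,h,a=h,w,a+90
        a=(a+90)%180-90
        out.append((q,round(d["conf"],2),np.round(d["location"]).tolist(),"ctr",np.round((cx,cy),1).tolist(),"LW",round(w,1),round(h,1),"ang",round(a,1),"mean",p.mean(0).round(1).tolist()))
    for o in out: print(*o)
E
python3 - <<'E'
from h import *
s=read_state();print(s["clock"],s["eef_pos"],s["eef_rot"],s["joints"])
c=camera("wrist");save(c,"wr2.png");print("cam",-np.array(c["R"]).T@c["t"])
for q,z in[("stapler",40),("marker",9),("eraser",10),("paint_pot",35),("pumpkin",15),("cat",10)]: measure(c,q,z)
E
```

```text
1.2 [ 195.68799622 -513.99833996  205.44151506] [-3.14156894e+00 -1.65545205e-05  3.63775099e-01] [-1.27362613e+00  2.99910767e-01  1.52099565e+00  1.54195180e-05
  1.32071100e+00 -6.66087200e-02]
cam [ 255.24486188 -490.28984798  385.60098817]
```

View pics/wr2.png

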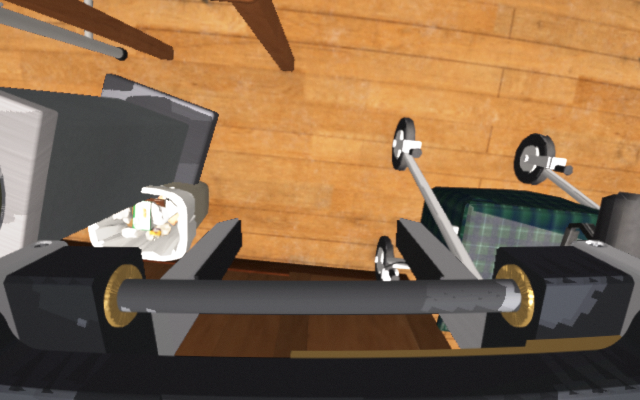

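>>> servo_tool([
  {"wx": 0, "wy": 0, "wz": 0, "dx": 0.3, "dy": -0.25, "dz": 0.03, "fingers": -1},
  {"wx": 0, "wy": 0, "wz": 0, "dx": 0.6, "dy": -0.5, "dz": 0.06, "fingers": -1},
  {"wx": 0, "wy": 0, "wz": 0, "dx": 0.8, "dy": -0.7, "dz": 0.1, "fingers": -1},
])

```text
clock: 1.85
eef_pos: [246.3, -418.6, 195.4]
eef_rot: [3.141, -0.0, 0.364]
wrist_force: [0.1, 0.3, 0.2]
finger_gap: 94.1
finger_force: 0.0
```

>>> servo_tool([
  {"wx": 0, "wy": 0, "wz": 0, "dx": 0.3, "dy": -0.25, "dz": 0.03, "fingers": -1},
  {"wx": 0, "wy": 0, "wz": 0, "dx": 0.6, "dy": -0.5, "dz": 0.06, "fingers": -1},
  {"wx": 0, "wy": 0, "wz": 0, "dx": 0.8, "dy": -0.7, "dz": 0.1, "fingers": -1},
])

```text
clock: 2.15
eef_pos: [296.2, -324.6, 185.5]
eef_rot: [3.141, -0.0, 0.364]
wrist_force: [0.8, 0.4, -0.5]
finger_gap: 93.9
finger_force: 0.0
```

>>> servo_tool([
  {"wx": 0, "wy": 0, "wz": 0, "dx": 0.3, "dy": -0.25, "dz": 0.03, "fingers": -1},
  {"wx": 0, "wy": 0, "wz": 0, "dx": 0.6, "dy": -0.5, "dz": 0.06, "fingers": -1},
  {"wx": 0, "wy": 0, "wz": 0, "dx": 0.8, "dy": -0.7, "dz": 0.1, "fingers": -1},
])

```text
clock: 2.45
eef_pos: [346.1, -230.7, 175.6]
eef_rot: [3.141, -0.001, 0.365]
wrist_force: [-0.1, 0.8, 0.6]
finger_gap: 94.0
finger_force: 0.0
```

>>> servo_tool([
  {"wx": 0, "wy": 0, "wz": 0, "dx": 0.3, "dy": -0.25, "dz": 0.03, "fingers": -1},
  {"wx": 0, "wy": 0, "wz": 0, "dx": 0.6, "dy": -0.5, "dz": 0.06, "fingers": -1},
  {"wx": 0, "wy": 0, "wz": 0, "dx": 0.8, "dy": -0.7, "dz": 0.1, "fingers": -1},
  {"wx": 0, "wy": 0, "wz": 0, "dx": 0.8, "dy": -0.7, "dz": 0.1, "fingers": -1},
  {"wx": 0, "wy": 0, "wz": 0, "dx": 0.8, "dy": -0.7, "dz": 0.1, "fingers": -1},
  {"wx": 0, "wy": 0, "wz": 0, "dx": 0.8, "dy": -0.7, "dz": 0.1, "fingers": -1},
])

```text
clock: 3.05
eef_pos: [394.9, -139.2, 165.6]
eef_rot: [3.141, -0.0, 0.363]
wrist_force: [0.6, -0.7, -0.3]
finger_gap: 93.8
finger_force: 0.0
```

```bash
python3 - <<'E'
from h import *
s=read_state();print(s["clock"],s["eef_pos"],s["eef_rot"],s["joints"])
c=camera("wrist");save(c,"wr3.png");print("cam",-np.array(c["R"]).T@c["t"])
for q,z in[("stapler",40),("marker",9),("eraser",10),("paint_pot",35),("pumpkin",15),("cat",10)]: measure(c,q,z)
E
```

```text
3.05 [ 394.92109222 -139.16678917  165.62466982] [ 3.14128356e+00 -7.98438736e-05  3.63172003e-01] [-4.26219204e-01  4.50289397e-02  1.91764422e+00 -1.74231429e-04
  1.17864383e+00  7.81471698e-01]
cam [ 454.45694405 -115.45590403  345.77364453]
stapler 0.63 [384.0, 91.0] ctr [509.1, -162.9] LW 113.8 31.2 ang 11.6 mean [507.29998779296875, -163.10000610351562]
marker 0.71 [470.0, 230.0] ctr [405.9, -319.4] LW 28.1 16.2 ang 73.0 mean [406.70001220703125, -318.29998779296875]
marker 0.55 [268.0, 75.0] ctr [473.6, -48.3] LW 143.5 19.4 ang 25.9 mean [477.8999938964844, -46.099998474121094]
eraser 0.77 [154.0, 70.0] ctr [443.9, 60.6] LW 53.1 28.1 ang -35.8 mean [444.20001220703125, 60.900001525878906]
paint_pot 0.96 [483.0, 130.0] ctr [506.2, -270.6] LW 51.3 34.3 ang -64.7 mean [506.3999938964844, -270.8999938964844]
pumpkin 0.78 [394.0, 219.0] ctr [385.6, -236.2] LW 28.5 18.7 ang -27.0 mean [385.1000061035156, -235.39999389648438]
cat 0.53 [4.0, 61.0] ctr [400.0, 225.4] LW 38.9 12.5 ang 11.0 mean [399.3999938964844, 225.60000610351562]
cat 0.47 [471.0, 230.0] ctr [406.2, -318.4] LW 27.1 16.2 ang 74.0 mean [407.0, -317.6000061035156]
```

View pics/wr3.png

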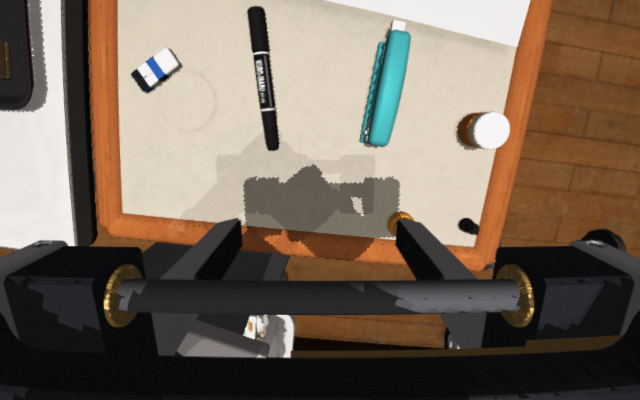

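The wrist view shows the stapler (385,88), marker (263,78), eraser (156,70) and pot (485,130), with the pumpkin (399,222) and cat (468,226) at the bottom edge. I'll centre on the stapler and refine its pose.

>>> servo_tool([
  {"wx": 0, "wy": 0, "wz": 0.08, "dx": 0.25, "dy": 0.5, "dz": 0.15, "fingers": -1},
  {"wx": 0, "wy": 0, "wz": 0.08, "dx": 0.25, "dy": 0.5, "dz": 0.15, "fingers": -1},
  {"wx": 0, "wy": 0, "wz": 0.08, "dx": 0.25, "dy": 0.5, "dz": 0.15, "fingers": -1},
  {"wx": 0, "wy": 0, "wz": 0.08, "dx": 0.25, "dy": 0.5, "dz": 0.15, "fingers": -1},
  {"wx": 0, "wy": 0, "wz": 0.08, "dx": 0.25, "dy": 0.5, "dz": 0.15, "fingers": -1},
])

```text
clock: 3.9
eef_pos: [435.9, -175.8, 151.0]
eef_rot: [3.141, -0.001, 0.205]
wrist_force: [0.1, 0.1, 0.2]
finger_gap: 94.1
finger_force: 0.0
```

```bash
cat >> h.py <<'E'
def goto(p,yaw):
    s=read_state();d=np.array(p)-s["eef_pos"];y=s["eef_rot"][2]
    print("pos",s["eef_pos"].round(1),"yaw",round(y,3),"gap",round(s["finger_gap"],1),"t",s["clock"])
    print("  dx %.3f dy %.3f dz %.3f wz %.3f"%((np.cos(y)*d[0]+np.sin(y)*d[1])/100,(np.sin(y)*d[0]-np.cos(y)*d[1])/100,-d[2]/100,-(yaw-y)/2))
E
python3 - <<'E'
from h import *
c=camera("wrist");save(c,"wr4.png",(160,0,560,300),2)
for z in (52,40):measure(c,"stapler",z)
measure(c,"marker",9)
measure(c,"paint_pot",41)
measure(c,"pumpkin",20)
goto((505,-164,60),.2)
E
```

```text
stapler 0.93 [324.0, 110.0] ctr [509.9, -164.3] LW 109.0 22.5 ang 10.6 mean [509.1000061035156, -164.6999969482422]
stapler 0.93 [324.0, 110.0] ctr [510.4, -164.4] LW 113.7 23.5 ang 10.6 mean [509.5, -164.89999389648438]
marker 0.83 [203.0, 118.0] ctr [473.2, -48.4] LW 143.6 19.6 ang 26.3 mean [478.6000061035156, -45.70000076293945]
paint_pot 0.96 [436.0, 136.0] ctr [508.3, -270.4] LW 46.9 36.1 ang 84.3 mean [507.70001220703125, -270.5]
pumpkin 0.78 [369.0, 243.0] ctr [382.7, -241.9] LW 34.6 29.1 ang 13.4 mean [383.20001220703125, -242.10000610351562]
pos [ 436.2 -176.1  150.7] yaw 0.204 gap 94.3 t 4.2
  dx 0.698 dy 0.020 dz 0.907 wz 0.002
```

View pics/wr4.png

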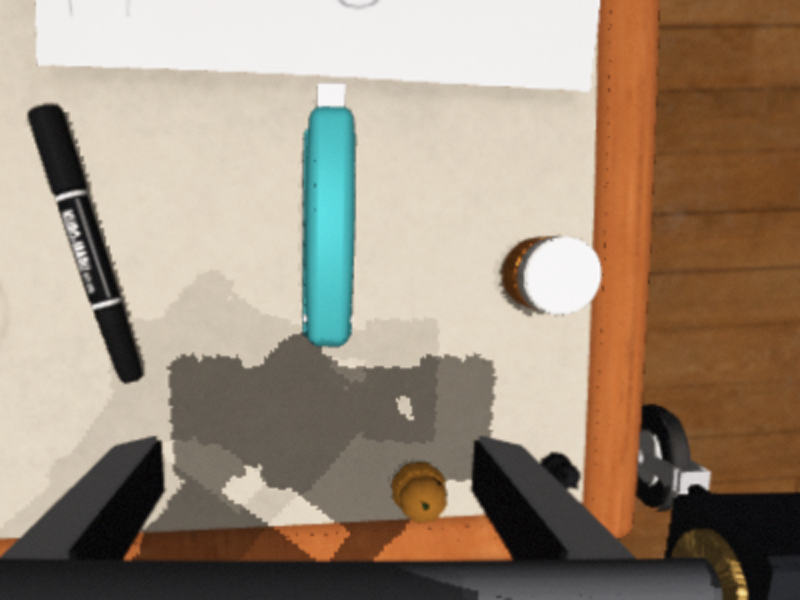

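The crop shows the stapler along its length, crop column ~330 and rows 84–347. A light tip sticks out at the front. The pot is clear to the right.

```bash
python3 - <<'E'
from h import *
c=camera("wrist")
f=px2w(c,(326,42),6)[0];print("tip",f.round(1))
for z in(0,30,45):
    r=px2w(c,(324,173.5),z)[0];print(z,r.round(1),np.linalg.norm((f-r)[:2]).round(1),((f+r)/2).round(1),np.degrees(np.arctan2(*(f-r)[[1,0]])).round(1))
E
```

```text
tip [ 574.6 -154.2    6. ]
0 [ 446.8 -179.3    0. ] 130.3 [ 510.7 -166.7    3. ] 11.1
30 [ 451.5 -177.7   30. ] 125.4 [ 513. -166.   18.] 10.8
45 [ 453.8 -177.    45. ] 122.9 [ 514.2 -165.6   25.5] 10.7
```

>>> servo_tool([
  {"wx": 0, "wy": 0, "wz": 0.007, "dx": 0.4, "dy": 0.02, "dz": 0.2, "fingers": -0.1},
  {"wx": 0, "wy": 0, "wz": 0.007, "dx": 0.76, "dy": 0.045, "dz": 0.5, "fingers": -0.1},
  {"wx": 0, "wy": 0, "wz": 0.007, "dx": 0.76, "dy": 0.045, "dz": 0.5, "fingers": -0.1},
  {"wx": 0, "wy": 0, "wz": 0.007, "dx": 0.76, "dy": 0.045, "dz": 0.5, "fingers": -0.1},
  {"wx": 0, "wy": 0, "wz": 0.007, "dx": 0.76, "dy": 0.045, "dz": 0.5, "fingers": -0.1},
  {"wx": 0, "wy": 0, "wz": 0.007, "dx": 0.76, "dy": 0.045, "dz": 0.5, "fingers": -0.1},
])

```text
clock: 4.85
eef_pos: [511.5, -165.7, 102.0]
eef_rot: [3.14, -0.002, 0.189]
wrist_force: [0.7, 0.1, 0.1]
finger_gap: 52.3
finger_force: 0.0
```

>>> servo_tool([
  {"wx": 0, "wy": 0, "wz": 0, "dx": 0, "dy": 0, "dz": 0.3, "fingers": -0.1},
  {"wx": 0, "wy": 0, "wz": 0, "dx": 0, "dy": 0, "dz": 0.55, "fingers": -0.1},
  {"wx": 0, "wy": 0, "wz": 0, "dx": 0, "dy": 0, "dz": 0.7, "fingers": -0.1},
  {"wx": 0, "wy": 0, "wz": 0, "dx": 0, "dy": 0, "dz": 0.8, "fingers": -0.1},
  {"wx": 0, "wy": 0, "wz": 0, "dx": 0, "dy": 0, "dz": 0.8, "fingers": -0.1},
])

```text
clock: 5.35
eef_pos: [511.2, -165.4, 20.4]
eef_rot: [-3.141, 0.0, 0.189]
wrist_force: [0.9, 0.4, 0.2]
finger_gap: 51.4
finger_force: 0.0
```

>>> servo_tool([
  {"wx": 0, "wy": 0, "wz": 0, "dx": 0, "dy": 0, "dz": 0, "fingers": 1},
  {"wx": 0, "wy": 0, "wz": 0, "dx": 0, "dy": 0, "dz": 0, "fingers": 1},
  {"wx": 0, "wy": 0, "wz": 0, "dx": 0, "dy": 0, "dz": 0, "fingers": 1},
  {"wx": 0, "wy": 0, "wz": 0, "dx": 0, "dy": 0, "dz": 0, "fingers": 1},
  {"wx": 0, "wy": 0, "wz": 0, "dx": 0, "dy": 0, "dz": 0, "fingers": 1},
  {"wx": 0, "wy": 0, "wz": 0, "dx": 0, "dy": 0, "dz": 0, "fingers": 1},
  {"wx": 0, "wy": 0, "wz": 0, "dx": 0, "dy": 0, "dz": 0, "fingers": 1},
  {"wx": 0, "wy": 0, "wz": 0, "dx": 0, "dy": 0, "dz": 0, "fingers": 1},
], newtons=25)

```text
clock: 6.15
eef_pos: [511.8, -165.4, 20.8]
eef_rot: [3.141, -0.0, 0.19]
wrist_force: [-1.3, -0.1, 5.8]
finger_gap: 20.8
finger_force: 25.0
```

>>> servo_tool([
  {"wx": 0, "wy": 0, "wz": 0, "dx": 0, "dy": 0, "dz": -0.1, "fingers": 1},
  {"wx": 0, "wy": 0, "wz": 0, "dx": 0, "dy": 0, "dz": -0.35, "fingers": 1},
  {"wx": 0, "wy": 0, "wz": 0, "dx": 0, "dy": 0, "dz": -0.65, "fingers": 1},
  {"wx": 0, "wy": 0, "wz": 0, "dx": 0, "dy": 0, "dz": -0.9, "fingers": 1},
  {"wx": 0, "wy": 0, "wz": 0, "dx": 0, "dy": 0, "dz": -1, "fingers": 1},
])

```text
clock: 6.65
eef_pos: [512.3, -165.6, 123.1]
eef_rot: [3.14, -0.003, 0.19]
wrist_force: [-0.3, -0.4, -2.2]
finger_gap: 21.1
finger_force: 25.0
```

>>> servo_tool([
  {"wx": 0, "wy": 0, "wz": 0, "dx": 0.02, "dy": -0.15, "dz": -0.02, "fingers": 1},
  {"wx": 0, "wy": 0, "wz": 0, "dx": 0.06, "dy": -0.4, "dz": -0.05, "fingers": 1},
  {"wx": 0, "wy": 0, "wz": 0, "dx": 0.13, "dy": -0.87, "dz": -0.1, "fingers": 1},
])

```text
clock: 6.95
eef_pos: [507.0, -77.0, 129.0]
eef_rot: [-3.141, 0.002, 0.187]
wrist_force: [0.5, 0.7, -0.1]
finger_gap: 20.9
finger_force: 25.0
```

>>> servo_tool([
  {"wx": 0, "wy": 0, "wz": 0, "dx": 0.06, "dy": -0.4, "dz": -0.05, "fingers": 1},
  {"wx": 0, "wy": 0, "wz": 0, "dx": 0.13, "dy": -0.87, "dz": -0.1, "fingers": 1},
])

```text
clock: 7.15
eef_pos: [503.1, 12.5, 139.3]
eef_rot: [-3.141, 0.002, 0.189]
wrist_force: [0.7, -0.1, -0.3]
finger_gap: 21.1
finger_force: 25.0
```

>>> servo_tool([
  {"wx": 0, "wy": 0, "wz": 0, "dx": 0.06, "dy": -0.4, "dz": -0.05, "fingers": 1},
  {"wx": 0, "wy": 0, "wz": 0, "dx": 0.13, "dy": -0.87, "dz": -0.1, "fingers": 1},
])

```text
clock: 7.35
eef_pos: [499.4, 100.4, 149.4]
eef_rot: [-3.141, 0.002, 0.19]
wrist_force: [1.7, -0.5, -1.9]
finger_gap: 21.1
finger_force: 25.0
```

>>> servo_tool([
  {"wx": 0, "wy": 0, "wz": 0, "dx": 0.06, "dy": -0.4, "dz": -0.05, "fingers": 1},
  {"wx": 0, "wy": 0, "wz": 0, "dx": 0.13, "dy": -0.87, "dz": -0.1, "fingers": 1},
])

```text
clock: 7.55
eef_pos: [495.6, 188.3, 159.3]
eef_rot: [3.141, 0.002, 0.19]
wrist_force: [0.9, -0.5, -1.0]
finger_gap: 21.2
finger_force: 25.0
```

>>> servo_tool([
  {"wx": 0, "wy": 0, "wz": -0.05, "dx": 0.06, "dy": -0.4, "dz": -0.05, "fingers": 1},
  {"wx": 0, "wy": 0, "wz": -0.1, "dx": 0.13, "dy": -0.87, "dz": -0.1, "fingers": 1},
  {"wx": 0, "wy": 0, "wz": -0.17, "dx": 0.13, "dy": -0.87, "dz": -0.1, "fingers": 1},
  {"wx": 0, "wy": 0, "wz": -0.24, "dx": 0.13, "dy": -0.87, "dz": -0.1, "fingers": 1},
  {"wx": 0, "wy": 0, "wz": -0.31, "dx": 0.13, "dy": -0.87, "dz": -0.1, "fingers": 1},
  {"wx": 0, "wy": 0, "wz": -0.38, "dx": 0.13, "dy": -0.87, "dz": -0.1, "fingers": 1},
  {"wx": 0, "wy": 0, "wz": -0.45, "dx": 0.13, "dy": -0.87, "dz": -0.1, "fingers": 1},
  {"wx": 0, "wy": 0, "wz": -0.52, "dx": 0.13, "dy": -0.87, "dz": -0.1, "fingers": 1},
  {"wx": 0, "wy": 0, "wz": -0.59, "dx": 0.13, "dy": -0.87, "dz": -0.1, "fingers": 1},
  {"wx": 0, "wy": 0, "wz": -0.66, "dx": 0.13, "dy": -0.87, "dz": -0.1, "fingers": 1},
])

```text
clock: 8.55
eef_pos: [492.2, 274.6, 168.8]
eef_rot: [-3.139, 0.001, 1.516]
wrist_force: [1.5, 0.1, -1.7]
finger_gap: 21.3
finger_force: 25.0
```

>>> servo_tool([
  {"wx": 0, "wy": 0, "wz": -0.07, "dx": 0, "dy": 0, "dz": 0, "fingers": 1},
  {"wx": 0, "wy": 0, "wz": -0.14, "dx": 0, "dy": 0, "dz": 0, "fingers": 1},
  {"wx": 0, "wy": 0, "wz": -0.158, "dx": 0, "dy": 0, "dz": 0, "fingers": 1},
  {"wx": 0, "wy": 0, "wz": -0.158, "dx": 0, "dy": 0, "dz": 0, "fingers": 1},
  {"wx": 0, "wy": 0, "wz": -0.158, "dx": 0, "dy": 0, "dz": 0, "fingers": 1},
])

```text
clock: 9.05
eef_pos: [492.7, 274.4, 169.5]
eef_rot: [-3.14, 0.0, 1.825]
wrist_force: [-0.1, -0.9, -0.9]
finger_gap: 21.5
finger_force: 25.0
```

```bash
python3 - <<'E'
from h import *
c=camera("wrist");save(c,"wr5.png",(0,0,640,300),1.25)
for q in("stapler_holder","marker_holder","eraser_holder","pot_holder"):measure(c,q,18)
measure(c,"stapler",170)
goto((580,366,100),1.826)
print(read_state()["joints"].round(2))
E
```

```text
stapler_holder 0.92 [424.0, 112.0] ctr [582.1, 369.9] LW 140.9 51.1 ang -71.3 mean [580.7000122070312, 372.79998779296875]
marker_holder 0.88 [222.0, 127.0] ctr [381.2, 304.6] LW 160.9 43.0 ang -74.9 mean [380.3999938964844, 308.8999938964844]
eraser_holder 0.78 [356.0, 109.0] ctr [508.8, 362.2] LW 70.9 43.4 ang -73.3 mean [508.3999938964844, 362.3999938964844]
pot_holder 0.56 [289.0, 128.0] ctr [448.8, 320.1] LW 60.5 59.8 ang 20.8 mean [444.6000061035156, 322.20001220703125]
stapler 0.69 [318.0, 223.0] ctr [492.6, 268.3] LW 135.7 25.4 ang -76.3 mean [489.5, 278.79998779296875]
pos [493.3 274.1 170.4] yaw 1.825 gap 21.3 t 9.35
  dx 0.671 dy 1.070 dz 0.704 wz -0.000
[ 0.44  0.36  1.52 -0.    1.26  0.19]
```

View pics/wr5.png

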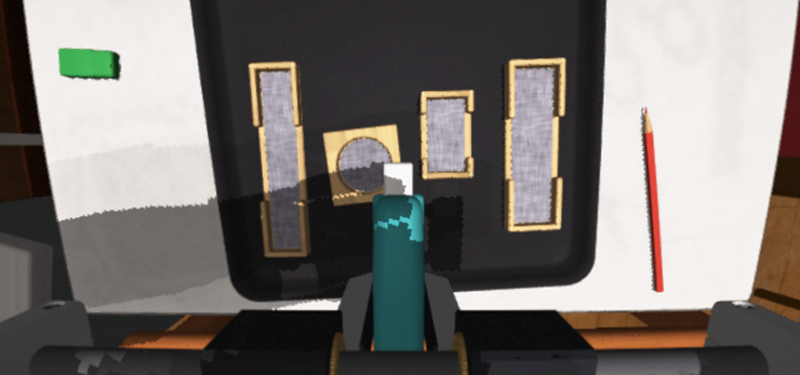

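The four holders show clearly: marker (278,160), pot (362,163), eraser (447,135) and stapler (535,145), in crop pixels. The held stapler is at (398,250), and the green look-alike is at (88,64). I'll fit the holder corners.

```bash
python3 - <<'E'
from h import *
c=camera("wrist")
for n,k in {"st":[(508,60),(564,58),(560,230),(508,230)],"mk":[(249,64),(297,62),(308,255),(264,258)],"er":[(421,92),(472,91),(473,178),(422,178)]}.items():
    p=px2w(c,np.array(k)/1.25,19)[:,:2]
    f=(p[0]+p[1]-p[2]-p[3])/2
    print(n,p.mean(0).round(1),"L",np.linalg.norm(f).round(1),"W",np.linalg.norm((p[1]+p[2]-p[0]-p[3])/2).round(1),"ang",np.arctan2(f[1],f[0]).round(3))
m=np.array(trace("stapler_holder",c)[0]["pixels"]).astype(np.uint8)
im=cv2.resize(c["image"][20:220,360:480,::-1],None,fx=3,fy=3,interpolation=cv2.INTER_CUBIC)
cv2.imwrite("pics/sh.png",im)
m=np.array(trace("stapler",c)[0]["pixels"])
v,u=np.nonzero(m);i=v.argmin();print("held tip px",u[i],v[i], "tip at z=155:",px2w(c,(u[v==v.min()].mean(),v.min()),170-21+6)[0].round(1), (px2w(c,(398/1.25,163/1.25),155)[0]).round(1))
E
```

```text
st [584.6 370.6] L 139.7 W 45.6 ang 1.884
mk [381.  303.6] L 160.1 W 39.2 ang 1.832
er [510.5 361.1] L 69.3 W 42.1 ang 1.862
held tip px 318 130 tip at z=155: [478.8 333.9 155. ] [476.1 332.9 155. ]
```

View pics/sh.png

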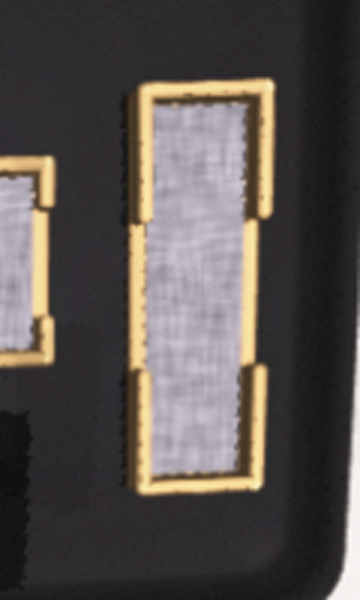

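>>> servo_tool([
  {"wx": 0, "wy": 0, "wz": 0, "dx": 0.15, "dy": 0.2, "dz": 0.1, "fingers": 1},
  {"wx": 0, "wy": 0, "wz": 0, "dx": 0.35, "dy": 0.5, "dz": 0.25, "fingers": 1},
  {"wx": 0, "wy": 0, "wz": 0, "dx": 0.5, "dy": 0.7, "dz": 0.4, "fingers": 1},
])

```text
clock: 9.8
eef_pos: [549.6, 341.3, 130.1]
eef_rot: [3.141, -0.0, 1.825]
wrist_force: [-0.4, -0.3, -1.3]
finger_gap: 21.0
finger_force: 25.0
```

>>> servo_tool([
  {"wx": 0, "wy": 0, "wz": -0.03, "dx": 0.1, "dy": 0.25, "dz": 0.2, "fingers": 1},
  {"wx": 0, "wy": 0, "wz": -0.03, "dx": 0.19, "dy": 0.42, "dz": 0.4, "fingers": 1},
  {"wx": 0, "wy": 0, "wz": -0.03, "dx": 0.19, "dy": 0.42, "dz": 0.4, "fingers": 1},
  {"wx": 0, "wy": 0, "wz": -0.03, "dx": 0.19, "dy": 0.42, "dz": 0.4, "fingers": 1},
  {"wx": 0, "wy": 0, "wz": -0.03, "dx": 0.19, "dy": 0.42, "dz": 0.4, "fingers": 1},
])

```text
clock: 10.3
eef_pos: [584.4, 369.0, 91.7]
eef_rot: [3.14, -0.0, 1.886]
wrist_force: [-0.5, -1.3, 0.2]
finger_gap: 21.2
finger_force: 25.0
```

```bash
python3 - <<'E'
from h import *
c=camera("wrist");save(c,"wr6.png",(160,0,480,300),2)
goto((584,369,28),1.885)
measure(c,"stapler_holder",19)
E
```

```text
pos [584.5 369.   92. ] yaw 1.885 gap 21.4 t 10.35
  dx 0.002 dy -0.005 dz 0.640 wz 0.000
stapler_holder 0.84 [332.0, 139.0] ctr [575.4, 397.7] LW 85.5 45.4 ang -73.0 mean [573.4000244140625, 413.1000061035156]
```

View pics/wr6.png

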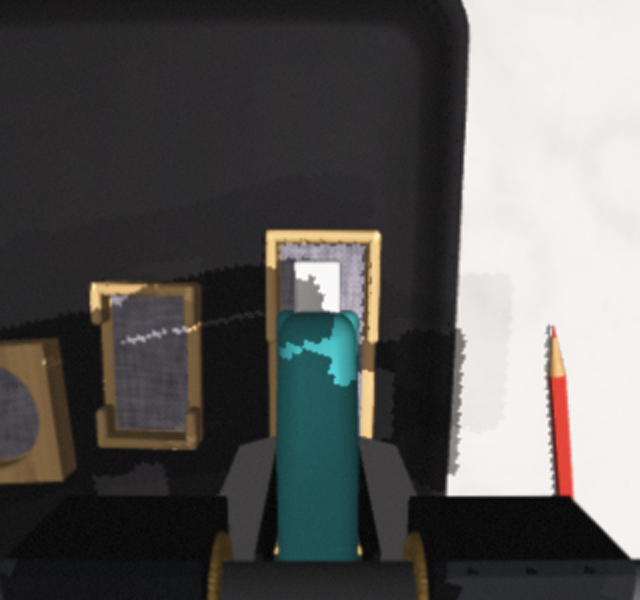

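The stapler (crop 318,400) is lined up over the middle of its holder (column ~323). I'll lower it.

>>> servo_tool([
  {"wx": 0, "wy": 0, "wz": 0, "dx": 0, "dy": 0, "dz": 0.15, "fingers": 1},
  {"wx": 0, "wy": 0, "wz": 0, "dx": 0, "dy": 0, "dz": 0.3, "fingers": 1},
  {"wx": 0, "wy": 0, "wz": 0, "dx": 0, "dy": 0, "dz": 0.4, "fingers": 1},
  {"wx": 0, "wy": 0, "wz": 0, "dx": 0, "dy": 0, "dz": 0.5, "fingers": 1},
  {"wx": 0, "wy": 0, "wz": 0, "dx": 0, "dy": 0, "dz": 0.56, "fingers": 1},
  {"wx": 0, "wy": 0, "wz": 0, "dx": 0, "dy": 0, "dz": 0.6, "fingers": 1},
  {"wx": 0, "wy": 0, "wz": 0, "dx": 0, "dy": 0, "dz": 0.63, "fingers": 1},
  {"wx": 0, "wy": 0, "wz": 0, "dx": 0, "dy": 0, "dz": 0.635, "fingers": 1},
])

```text
clock: 11.2
eef_pos: [584.8, 369.4, 27.9]
eef_rot: [3.14, -0.0, 1.886]
wrist_force: [-2.6, -1.7, 6.7]
finger_gap: 21.0
finger_force: 25.0
```

>>> servo_tool([
  {"wx": 0, "wy": 0, "wz": 0, "dx": 0, "dy": 0, "dz": 0, "fingers": 0.25},
  {"wx": 0, "wy": 0, "wz": 0, "dx": 0, "dy": 0, "dz": 0, "fingers": 0.25},
  {"wx": 0, "wy": 0, "wz": 0, "dx": 0, "dy": 0, "dz": 0, "fingers": 0.25},
  {"wx": 0, "wy": 0, "wz": 0, "dx": 0, "dy": 0, "dz": -0.2, "fingers": 0.25},
  {"wx": 0, "wy": 0, "wz": 0, "dx": 0, "dy": 0, "dz": -0.5, "fingers": 0.25},
  {"wx": 0, "wy": 0, "wz": 0, "dx": 0, "dy": 0, "dz": -0.9, "fingers": 0.25},
  {"wx": 0, "wy": 0, "wz": 0, "dx": 0, "dy": 0, "dz": -1, "fingers": 0.25},
])

```text
clock: 11.9
eef_pos: [585.7, 370.0, 132.0]
eef_rot: [3.135, -0.001, 1.886]
wrist_force: [0.1, -0.1, 0.7]
finger_gap: 35.2
finger_force: 0.0
```

```bash
python3 - <<'E'
from h import *
c=camera("wrist")
measure(c,"stapler",47)
c=camera("top");measure(c,"stapler",50);save(c,"top3.png",(140,100,300,260),3)
goto((471,-48,150),.46)
E
```

```text
stapler 0.69 [217.0, 135.0] ctr [588.7, 326.2] LW 46.2 36.1 ang -75.3 mean [588.7000122070312, 326.1000061035156]
stapler 0.68 [422.0, 170.0] ctr [501.7, -270.8] LW 38.7 37.5 ang -1.5 mean [501.1000061035156, -271.3999938964844]
stapler 0.46 [346.0, 179.0] ctr [464.0, -47.1] LW 133.7 15.6 ang 25.9 mean [465.70001220703125, -46.79999923706055]
pos [583.9 368.9 125.5] yaw 1.886 gap 35.3 t 12.1
  dx -3.614 dy -2.365 dz -0.245 wz 0.713
```

View pics/top3.png

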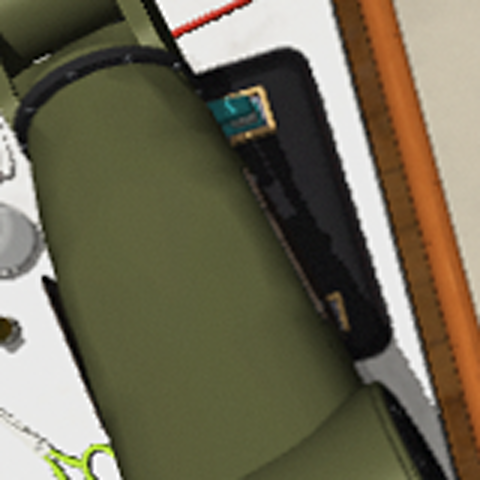

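The arm hides most of the tray, but the stapler is sitting in its holder. On to the marker.

>>> servo_tool([
  {"wx": 0, "wy": 0, "wz": 0, "dx": -0.3, "dy": -0.2, "dz": -0.1, "fingers": 0},
  {"wx": 0, "wy": 0, "wz": 0, "dx": -0.6, "dy": -0.4, "dz": -0.1, "fingers": 0},
  {"wx": 0, "wy": 0, "wz": 0, "dx": -0.9, "dy": -0.59, "dz": -0.1, "fingers": 0},
])

```text
clock: 12.4
eef_pos: [554.9, 263.9, 134.9]
eef_rot: [-3.139, 0.0, 1.886]
wrist_force: [0.7, -0.3, 0.3]
finger_gap: 47.1
finger_force: 0.0
```

>>> servo_tool([
  {"wx": 0, "wy": 0, "wz": 0, "dx": -0.45, "dy": -0.3, "dz": 0, "fingers": 0},
  {"wx": 0, "wy": 0, "wz": 0, "dx": -0.9, "dy": -0.59, "dz": 0, "fingers": 0},
])

```text
clock: 12.6
eef_pos: [528.2, 167.2, 134.9]
eef_rot: [-3.139, -0.0, 1.887]
wrist_force: [0.6, -0.3, 0.3]
finger_gap: 46.8
finger_force: 0.0
```

>>> servo_tool([
  {"wx": 0, "wy": 0, "wz": 0, "dx": -0.45, "dy": -0.3, "dz": 0, "fingers": 0},
  {"wx": 0, "wy": 0, "wz": 0, "dx": -0.9, "dy": -0.59, "dz": 0, "fingers": 0},
])

```text
clock: 12.8
eef_pos: [501.9, 70.6, 135.3]
eef_rot: [-3.139, -0.001, 1.886]
wrist_force: [0.8, -0.4, 0.2]
finger_gap: 47.3
finger_force: 0.0
```

>>> servo_tool([
  {"wx": 0, "wy": 0, "wz": 0.07, "dx": -0.45, "dy": -0.3, "dz": 0, "fingers": 0},
  {"wx": 0, "wy": 0, "wz": 0.14, "dx": -0.91, "dy": -0.59, "dz": 0, "fingers": 0},
  {"wx": 0, "wy": 0, "wz": 0.21, "dx": -0.91, "dy": -0.59, "dz": 0, "fingers": 0},
  {"wx": 0, "wy": 0, "wz": 0.28, "dx": -0.91, "dy": -0.59, "dz": 0, "fingers": 0},
  {"wx": 0, "wy": 0, "wz": 0.35, "dx": -0.91, "dy": -0.59, "dz": 0, "fingers": 0},
  {"wx": 0, "wy": 0, "wz": 0.42, "dx": -0.91, "dy": -0.59, "dz": 0, "fingers": 0},
  {"wx": 0, "wy": 0, "wz": 0.49, "dx": -0.91, "dy": -0.59, "dz": 0, "fingers": 0},
  {"wx": 0, "wy": 0, "wz": 0.56, "dx": -0.91, "dy": -0.59, "dz": 0, "fingers": 0},
  {"wx": 0, "wy": 0, "wz": 0.63, "dx": -0.91, "dy": -0.59, "dz": 0, "fingers": 0},
  {"wx": 0, "wy": 0, "wz": 0.7, "dx": -0.91, "dy": -0.59, "dz": 0, "fingers": 0},
])

```text
clock: 13.8
eef_pos: [474.9, -32.4, 135.3]
eef_rot: [-3.14, 0.002, 0.48]
wrist_force: [0.4, 0.4, -0.5]
finger_gap: 47.2
finger_force: 0.0
```

>>> servo_tool([
  {"wx": 0, "wy": 0, "wz": 0.015, "dx": 0, "dy": 0, "dz": 0, "fingers": 0},
  {"wx": 0, "wy": 0, "wz": 0.015, "dx": 0, "dy": 0, "dz": 0, "fingers": 0},
  {"wx": 0, "wy": 0, "wz": 0.015, "dx": 0, "dy": 0, "dz": 0, "fingers": 0},
  {"wx": 0, "wy": 0, "wz": 0.015, "dx": 0, "dy": 0, "dz": 0, "fingers": 0},
])

```text
clock: 14.2
eef_pos: [475.5, -32.4, 136.4]
eef_rot: [-3.141, 0.001, 0.457]
wrist_force: [0.3, 0.2, -0.5]
finger_gap: 46.8
finger_force: 0.0
```

```bash
python3 - <<'E'
from h import *
c=camera("top");save(c,"top4.png",(140,100,460,260),2.5)
measure(c,"stapler",55)
c=camera("wrist");measure(c,"marker",9)
goto((473,-48,3),.456)
E
```

```text
stapler 0.58 [206.0, 144.0] ctr [576.0, 363.0] LW 121.9 41.2 ang -70.9 mean [576.5, 360.6000061035156]
marker 0.81 [336.0, 192.0] ctr [472.0, -50.0] LW 142.0 17.5 ang 26.4 mean [478.3999938964844, -46.0]
pos [475.7 -32.5 136.9] yaw 0.456 gap 47.0 t 14.4
  dx -0.092 dy 0.128 dz 1.339 wz 0.000
```

View pics/top4.png

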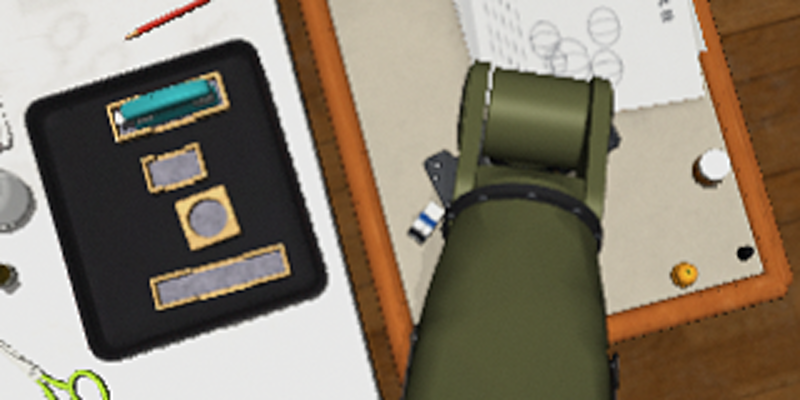

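The stapler sits in its holder (165,103 in the crop). The pumpkin (684,273) and cat (745,253) are undisturbed. Next, grasp the marker.

>>> servo_tool([
  {"wx": 0, "wy": 0, "wz": 0, "dx": -0.1, "dy": 0.14, "dz": 0.3, "fingers": 0.1},
  {"wx": 0, "wy": 0, "wz": 0, "dx": -0.1, "dy": 0.14, "dz": 0.7, "fingers": 0.1},
  {"wx": 0, "wy": 0, "wz": 0, "dx": -0.1, "dy": 0.14, "dz": 0.9, "fingers": 0.1},
  {"wx": 0, "wy": 0, "wz": 0, "dx": -0.1, "dy": 0.14, "dz": 0.9, "fingers": 0.1},
  {"wx": 0, "wy": 0, "wz": 0, "dx": -0.1, "dy": 0.14, "dz": 0.9, "fingers": 0.1},
])

```text
clock: 14.9
eef_pos: [473.2, -49.5, 47.6]
eef_rot: [3.141, -0.0, 0.456]
wrist_force: [0.1, -0.0, 0.2]
finger_gap: 41.9
finger_force: 0.0
```

>>> servo_tool([
  {"wx": 0, "wy": 0, "wz": 0, "dx": 0, "dy": 0, "dz": 0.2, "fingers": 0.1},
  {"wx": 0, "wy": 0, "wz": 0, "dx": 0, "dy": 0, "dz": 0.35, "fingers": 0.1},
  {"wx": 0, "wy": 0, "wz": 0, "dx": 0, "dy": 0, "dz": 0.43, "fingers": 0.1},
  {"wx": 0, "wy": 0, "wz": 0, "dx": 0, "dy": 0, "dz": 0.43, "fingers": 0.1},
  {"wx": 0, "wy": 0, "wz": 0, "dx": 0, "dy": 0, "dz": 0.43, "fingers": 0.1},
])

```text
clock: 15.4
eef_pos: [473.5, -49.5, 5.0]
eef_rot: [3.141, -0.001, 0.456]
wrist_force: [1.1, 0.0, -0.5]
finger_gap: 42.6
finger_force: 0.0
```

>>> servo_tool([
  {"wx": 0, "wy": 0, "wz": 0, "dx": 0, "dy": 0, "dz": 0, "fingers": 1},
  {"wx": 0, "wy": 0, "wz": 0, "dx": 0, "dy": 0, "dz": 0, "fingers": 1},
  {"wx": 0, "wy": 0, "wz": 0, "dx": 0, "dy": 0, "dz": 0, "fingers": 1},
  {"wx": 0, "wy": 0, "wz": 0, "dx": 0, "dy": 0, "dz": 0, "fingers": 1},
  {"wx": 0, "wy": 0, "wz": 0, "dx": 0, "dy": 0, "dz": 0, "fingers": 1},
  {"wx": 0, "wy": 0, "wz": 0, "dx": 0, "dy": 0, "dz": 0, "fingers": 1},
], newtons=15)

```text
clock: 16.0
eef_pos: [473.0, -49.5, 4.1]
eef_rot: [3.141, -0.0, 0.456]
wrist_force: [-0.6, 0.4, 3.4]
finger_gap: 15.3
finger_force: 15.0
```

>>> servo_tool([
  {"wx": 0, "wy": 0, "wz": 0, "dx": 0, "dy": 0, "dz": -0.1, "fingers": 1},
  {"wx": 0, "wy": 0, "wz": 0, "dx": 0, "dy": 0, "dz": -0.35, "fingers": 1},
  {"wx": 0, "wy": 0, "wz": 0, "dx": 0, "dy": 0, "dz": -0.65, "fingers": 1},
  {"wx": 0, "wy": 0, "wz": 0, "dx": 0, "dy": 0, "dz": -0.9, "fingers": 1},
  {"wx": 0, "wy": 0, "wz": 0, "dx": 0, "dy": 0, "dz": -1, "fingers": 1},
])

```text
clock: 16.5
eef_pos: [473.7, -49.6, 106.6]
eef_rot: [3.14, -0.003, 0.456]
wrist_force: [-0.1, 0.7, -0.1]
finger_gap: 15.3
finger_force: 15.0
```

>>> servo_tool([
  {"wx": 0, "wy": 0, "wz": 0, "dx": 0.03, "dy": -0.15, "dz": 0, "fingers": 1},
  {"wx": 0, "wy": 0, "wz": 0, "dx": 0.09, "dy": -0.45, "dz": 0, "fingers": 1},
  {"wx": 0, "wy": 0, "wz": 0, "dx": 0.18, "dy": -0.9, "dz": 0, "fingers": 1},
])

```text
clock: 16.8
eef_pos: [448.4, 40.0, 102.7]
eef_rot: [-3.141, 0.002, 0.453]
wrist_force: [0.7, 0.1, -1.1]
finger_gap: 14.8
finger_force: 15.0
```

>>> servo_tool([
  {"wx": 0, "wy": 0, "wz": 0, "dx": 0.09, "dy": -0.45, "dz": 0, "fingers": 1},
  {"wx": 0, "wy": 0, "wz": 0, "dx": 0.18, "dy": -0.9, "dz": 0, "fingers": 1},
])

```text
clock: 17.0
eef_pos: [424.1, 130.0, 102.7]
eef_rot: [-3.141, 0.002, 0.455]
wrist_force: [0.5, 0.9, 0.0]
finger_gap: 14.9
finger_force: 15.0
```

>>> servo_tool([
  {"wx": 0, "wy": 0, "wz": 0, "dx": 0.09, "dy": -0.45, "dz": 0, "fingers": 1},
  {"wx": 0, "wy": 0, "wz": 0, "dx": 0.18, "dy": -0.9, "dz": 0, "fingers": 1},
])

```text
clock: 17.2
eef_pos: [400.5, 218.7, 102.8]
eef_rot: [-3.141, 0.002, 0.456]
wrist_force: [0.1, -0.4, 0.3]
finger_gap: 15.0
finger_force: 15.0
```

>>> servo_tool([
  {"wx": 0, "wy": 0, "wz": -0.05, "dx": 0.09, "dy": -0.45, "dz": 0, "fingers": 1},
  {"wx": 0, "wy": 0, "wz": -0.1, "dx": 0.18, "dy": -0.89, "dz": 0, "fingers": 1},
  {"wx": 0, "wy": 0, "wz": -0.17, "dx": 0.18, "dy": -0.89, "dz": 0, "fingers": 1},
  {"wx": 0, "wy": 0, "wz": -0.24, "dx": 0.18, "dy": -0.89, "dz": 0, "fingers": 1},
  {"wx": 0, "wy": 0, "wz": -0.31, "dx": 0.18, "dy": -0.89, "dz": 0, "fingers": 1},
  {"wx": 0, "wy": 0, "wz": -0.38, "dx": 0.18, "dy": -0.89, "dz": 0, "fingers": 1},
  {"wx": 0, "wy": 0, "wz": -0.45, "dx": 0.18, "dy": -0.89, "dz": 0, "fingers": 1},
  {"wx": 0, "wy": 0, "wz": -0.52, "dx": 0.18, "dy": -0.89, "dz": 0, "fingers": 1},
  {"wx": 0, "wy": 0, "wz": -0.59, "dx": 0.18, "dy": -0.89, "dz": 0, "fingers": 1},
  {"wx": 0, "wy": 0, "wz": -0.66, "dx": 0.18, "dy": -0.89, "dz": 0, "fingers": 1},
])

```text
clock: 18.2
eef_pos: [378.2, 304.7, 102.5]
eef_rot: [-3.139, 0.001, 1.782]
wrist_force: [-0.1, -0.2, -0.6]
finger_gap: 15.0
finger_force: 15.0
```

>>> servo_tool([
  {"wx": 0, "wy": 0, "wz": -0.029, "dx": 0, "dy": 0, "dz": 0, "fingers": 1},
  {"wx": 0, "wy": 0, "wz": -0.029, "dx": 0, "dy": 0, "dz": 0, "fingers": 1},
  {"wx": 0, "wy": 0, "wz": -0.029, "dx": 0, "dy": 0, "dz": 0, "fingers": 1},
  {"wx": 0, "wy": 0, "wz": -0.029, "dx": 0, "dy": 0, "dz": 0, "fingers": 1},
  {"wx": 0, "wy": 0, "wz": -0.029, "dx": 0, "dy": 0, "dz": 0, "fingers": 1},
])

```text
clock: 18.7
eef_pos: [379.3, 304.6, 103.7]
eef_rot: [-3.141, 0.0, 1.833]
wrist_force: [0.1, -0.2, -0.3]
finger_gap: 15.3
finger_force: 15.0
```

```bash
python3 - <<'E'
from h import *
c=camera("wrist");save(c,"wr7.png",(120,0,520,300),2)
goto((381,304,11),1.834)
measure(c,"marker_holder",19);measure(c,"marker",105);measure(c,"eraser_holder",19);measure(c,"pot_holder",19)
E
```

```text
pos [379.4 304.6 103.8] yaw 1.833 gap 14.9 t 18.75
  dx -0.010 dy 0.014 dz 0.928 wz -0.000
marker_holder 0.76 [332.0, 157.0] ctr [378.2, 305.5] LW 157.9 37.5 ang -75.7 mean [372.5, 339.29998779296875]
marker 0.66 [321.0, 200.0] ctr [378.1, 303.8] LW 146.7 17.8 ang -74.6 mean [373.0, 321.3999938964844]
eraser_holder 0.62 [473.0, 175.0] ctr [506.4, 361.2] LW 72.4 50.1 ang -73.6 mean [504.70001220703125, 362.0]
pot_holder 0.89 [401.0, 198.0] ctr [448.3, 321.2] LW 64.6 62.6 ang -68.9 mean [447.79998779296875, 322.0]
```

View pics/wr7.png

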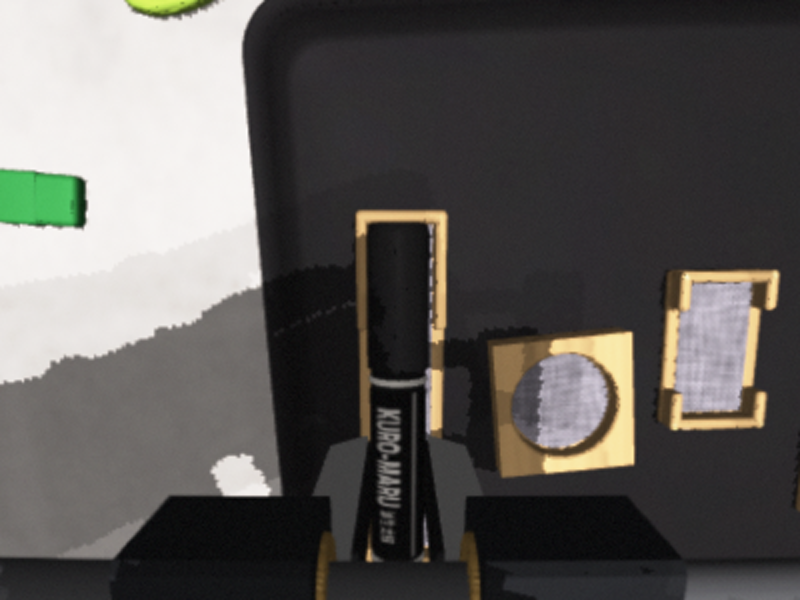

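The marker (crop 398,390) is over its holder (402 at the far end), about 1.5 mm to the left. I'll correct that and lower it.

>>> servo_tool([
  {"wx": 0, "wy": 0, "wz": 0, "dx": -0.01, "dy": 0.015, "dz": 0.25, "fingers": 1},
  {"wx": 0, "wy": 0, "wz": 0, "dx": -0.01, "dy": 0.015, "dz": 0.5, "fingers": 1},
  {"wx": 0, "wy": 0, "wz": 0, "dx": -0.01, "dy": 0.015, "dz": 0.65, "fingers": 1},
  {"wx": 0, "wy": 0, "wz": 0, "dx": -0.01, "dy": 0.015, "dz": 0.75, "fingers": 1},
  {"wx": 0, "wy": 0, "wz": 0, "dx": -0.01, "dy": 0.015, "dz": 0.82, "fingers": 1},
  {"wx": 0, "wy": 0, "wz": 0, "dx": -0.01, "dy": 0.015, "dz": 0.88, "fingers": 1},
  {"wx": 0, "wy": 0, "wz": 0, "dx": -0.01, "dy": 0.015, "dz": 0.92, "fingers": 1},
  {"wx": 0, "wy": 0, "wz": 0, "dx": -0.01, "dy": 0.015, "dz": 0.925, "fingers": 1},
  {"wx": 0, "wy": 0, "wz": 0, "dx": -0.01, "dy": 0.015, "dz": 0.925, "fingers": 1},
])

```text
clock: 19.85
eef_pos: [381.4, 304.1, 11.7]
eef_rot: [3.141, -0.0, 1.834]
wrist_force: [0.4, 0.1, 0.6]
finger_gap: 14.9
finger_force: 15.0
```

>>> servo_tool([
  {"wx": 0, "wy": 0, "wz": 0, "dx": 0, "dy": 0, "dz": 0.01, "fingers": 1},
  {"wx": 0, "wy": 0, "wz": 0, "dx": 0, "dy": 0, "dz": 0.01, "fingers": 0.4},
  {"wx": 0, "wy": 0, "wz": 0, "dx": 0, "dy": 0, "dz": 0.01, "fingers": 0.4},
  {"wx": 0, "wy": 0, "wz": 0, "dx": 0, "dy": 0, "dz": 0.01, "fingers": 0.4},
  {"wx": 0, "wy": 0, "wz": 0, "dx": 0, "dy": 0, "dz": -0.2, "fingers": 0.4},
  {"wx": 0, "wy": 0, "wz": 0, "dx": 0, "dy": 0, "dz": -0.6, "fingers": 0.4},
  {"wx": 0, "wy": 0, "wz": 0, "dx": 0, "dy": 0, "dz": -1, "fingers": 0.4},
  {"wx": 0, "wy": 0, "wz": 0, "dx": 0, "dy": 0, "dz": -1, "fingers": 0.4},
])

```text
clock: 20.65
eef_pos: [383.0, 305.3, 116.2]
eef_rot: [3.134, -0.003, 1.834]
wrist_force: [0.0, -0.4, -0.5]
finger_gap: 28.0
finger_force: 0.0
```

```bash
python3 - <<'E'
from h import *
c=camera("wrist");measure(c,"marker",16);measure(c,"marker_holder",19)
goto((425,0,140),-.63)
E
```

```text
marker 0.64 [317.0, 187.0] ctr [379.1, 304.8] LW 142.0 18.8 ang -75.4 mean [377.29998779296875, 312.1000061035156]
pos [380.9 303.8 110.7] yaw 1.834 gap 28.1 t 20.8
  dx -3.048 dy -0.364 dz -0.293 wz 1.232
```

>>> servo_tool([
  {"wx": 0, "wy": 0, "wz": 0, "dx": -0.3, "dy": 0.04, "dz": -0.1, "fingers": 0},
  {"wx": 0, "wy": 0, "wz": 0, "dx": -0.7, "dy": 0.08, "dz": -0.1, "fingers": 0},
  {"wx": 0, "wy": 0, "wz": 0, "dx": -0.99, "dy": 0.12, "dz": -0.1, "fingers": 0},
])

```text
clock: 21.1
eef_pos: [418.3, 209.8, 120.1]
eef_rot: [-3.139, 0.0, 1.834]
wrist_force: [-0.2, 0.2, 1.2]
finger_gap: 46.0
finger_force: 0.0
```

>>> servo_tool([
  {"wx": 0, "wy": 0, "wz": 0, "dx": -0.5, "dy": 0.06, "dz": -0.1, "fingers": 0},
  {"wx": 0, "wy": 0, "wz": 0, "dx": -0.99, "dy": 0.12, "dz": -0.1, "fingers": 0},
])

```text
clock: 21.3
eef_pos: [455.7, 118.2, 130.8]
eef_rot: [-3.14, -0.0, 1.835]
wrist_force: [0.5, 0.6, -0.2]
finger_gap: 47.2
finger_force: 0.0
```

>>> servo_tool([
  {"wx": 0, "wy": 0, "wz": -0.06, "dx": -0.5, "dy": 0.06, "dz": -0.1, "fingers": 0},
  {"wx": 0, "wy": 0, "wz": -0.13, "dx": -0.99, "dy": 0.12, "dz": -0.1, "fingers": 0},
  {"wx": 0, "wy": 0, "wz": -0.2, "dx": -0.99, "dy": 0.12, "dz": -0.1, "fingers": 0},
  {"wx": 0, "wy": 0, "wz": -0.27, "dx": -0.99, "dy": 0.12, "dz": -0.1, "fingers": 0},
  {"wx": 0, "wy": 0, "wz": -0.34, "dx": -0.99, "dy": 0.12, "dz": -0.1, "fingers": 0},
  {"wx": 0, "wy": 0, "wz": -0.34, "dx": -0.99, "dy": 0.12, "dz": -0.1, "fingers": 0},
  {"wx": 0, "wy": 0, "wz": -0.34, "dx": -0.99, "dy": 0.12, "dz": -0.1, "fingers": 0},
  {"wx": 0, "wy": 0, "wz": -0.34, "dx": -0.99, "dy": 0.12, "dz": -0.1, "fingers": 0},
])

```text
clock: 22.1
eef_pos: [492.7, 27.3, 140.9]
eef_rot: [-3.141, -0.001, 2.511]
wrist_force: [0.6, 0.6, 0.4]
finger_gap: 47.1
finger_force: 0.0
```

```bash
python3 - <<'E'
from h import *
c=camera("wrist");save(c,"wr8.png",(220,0,420,240),2.5)
measure(c,"eraser",12);measure(c,"eraser",6)
goto((444,60.6,3),2.517)
c=camera("top");measure(c,"marker",15);save(c,"top5.png",(140,100,300,260),3)
E
```

```text
eraser 0.94 [320.0, 127.0] ctr [445.0, 62.2] LW 49.9 22.4 ang -35.7 mean [444.3999938964844, 62.70000076293945]
eraser 0.94 [320.0, 127.0] ctr [445.2, 62.1] LW 50.9 22.9 ang -35.7 mean [444.5, 62.70000076293945]
pos [492.9  27.3 141.3] yaw 2.512 gap 46.9 t 22.25
  dx 0.591 dy -0.019 dz 1.383 wz -0.002
marker 0.83 [222.0, 212.0] ctr [378.2, 305.8] LW 140.9 20.7 ang -72.6 mean [375.3999938964844, 311.29998779296875]
```

View pics/wr8.png

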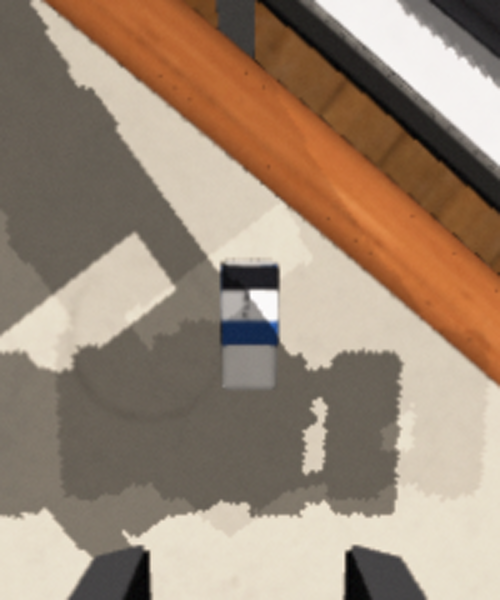

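The eraser lies lined up with the tool (crop 250,325), and its measured 50×22.5 mm matches the given size. Grasp it.

>>> servo_tool([
  {"wx": 0, "wy": 0, "wz": -0.003, "dx": 0.35, "dy": 0, "dz": 0.2, "fingers": 0},
  {"wx": 0, "wy": 0, "wz": -0.003, "dx": 0.59, "dy": 0, "dz": 0.55, "fingers": 0},
  {"wx": 0, "wy": 0, "wz": -0.003, "dx": 0.59, "dy": 0, "dz": 0.9, "fingers": 0},
  {"wx": 0, "wy": 0, "wz": -0.003, "dx": 0.59, "dy": 0, "dz": 0.9, "fingers": 0},
  {"wx": 0, "wy": 0, "wz": -0.003, "dx": 0.59, "dy": 0, "dz": 0.9, "fingers": 0},
])

```text
clock: 22.85
eef_pos: [445.6, 61.8, 52.2]
eef_rot: [-3.141, -0.0, 2.519]
wrist_force: [0.5, -0.5, -1.1]
finger_gap: 47.2
finger_force: 0.0
```

>>> servo_tool([
  {"wx": 0, "wy": 0, "wz": 0, "dx": 0, "dy": 0, "dz": 0.25, "fingers": 0},
  {"wx": 0, "wy": 0, "wz": 0, "dx": 0, "dy": 0, "dz": 0.4, "fingers": 0},
  {"wx": 0, "wy": 0, "wz": 0, "dx": 0, "dy": 0, "dz": 0.47, "fingers": 0},
  {"wx": 0, "wy": 0, "wz": 0, "dx": 0, "dy": 0, "dz": 0.485, "fingers": 0},
  {"wx": 0, "wy": 0, "wz": 0, "dx": 0, "dy": 0, "dz": 0.485, "fingers": 0},
  {"wx": 0, "wy": 0, "wz": 0, "dx": 0, "dy": 0, "dz": 0.485, "fingers": 0},
])

```text
clock: 23.45
eef_pos: [445.9, 61.9, 3.9]
eef_rot: [3.141, 0.001, 2.52]
wrist_force: [0.2, -0.2, 0.3]
finger_gap: 47.1
finger_force: 0.0
```

>>> servo_tool([
  {"wx": 0, "wy": 0, "wz": 0, "dx": 0, "dy": 0, "dz": 0, "fingers": 1},
  {"wx": 0, "wy": 0, "wz": 0, "dx": 0, "dy": 0, "dz": 0, "fingers": 1},
  {"wx": 0, "wy": 0, "wz": 0, "dx": 0, "dy": 0, "dz": 0, "fingers": 1},
  {"wx": 0, "wy": 0, "wz": 0, "dx": 0, "dy": 0, "dz": 0, "fingers": 1},
  {"wx": 0, "wy": 0, "wz": 0, "dx": 0, "dy": 0, "dz": 0, "fingers": 1},
  {"wx": 0, "wy": 0, "wz": 0, "dx": 0, "dy": 0, "dz": 0, "fingers": 1},
], newtons=15)

```text
clock: 24.05
eef_pos: [445.2, 61.9, 3.0]
eef_rot: [3.142, 0.0, 2.52]
wrist_force: [-0.0, -0.0, 3.9]
finger_gap: 21.8
finger_force: 15.0
```

>>> servo_tool([
  {"wx": 0, "wy": 0, "wz": 0, "dx": 0, "dy": 0, "dz": -0.1, "fingers": 1},
  {"wx": 0, "wy": 0, "wz": 0, "dx": 0, "dy": 0, "dz": -0.35, "fingers": 1},
  {"wx": 0, "wy": 0, "wz": 0, "dx": 0, "dy": 0, "dz": -0.65, "fingers": 1},
  {"wx": 0, "wy": 0, "wz": 0, "dx": 0, "dy": 0, "dz": -0.9, "fingers": 1},
  {"wx": 0, "wy": 0, "wz": 0, "dx": 0, "dy": 0, "dz": -1, "fingers": 1},
])

```text
clock: 24.55
eef_pos: [446.1, 62.0, 105.5]
eef_rot: [3.139, 0.003, 2.52]
wrist_force: [-0.1, -0.1, -1.7]
finger_gap: 21.4
finger_force: 15.0
```

>>> servo_tool([
  {"wx": 0, "wy": 0, "wz": 0, "dx": 0.07, "dy": 0.15, "dz": 0, "fingers": 1},
  {"wx": 0, "wy": 0, "wz": 0, "dx": 0.22, "dy": 0.5, "dz": 0, "fingers": 1},
  {"wx": 0, "wy": 0, "wz": 0, "dx": 0.41, "dy": 0.935, "dz": 0, "fingers": 1},
])

```text
clock: 24.85
eef_pos: [466.4, 162.2, 102.8]
eef_rot: [-3.141, -0.0, 2.518]
wrist_force: [1.3, 0.1, 1.1]
finger_gap: 22.0
finger_force: 15.0
```

>>> servo_tool([
  {"wx": 0, "wy": 0, "wz": 0, "dx": 0.2, "dy": 0.47, "dz": 0, "fingers": 1},
  {"wx": 0, "wy": 0, "wz": 0, "dx": 0.41, "dy": 0.935, "dz": 0, "fingers": 1},
])

```text
clock: 25.05
eef_pos: [487.0, 261.4, 102.5]
eef_rot: [-3.141, -0.0, 2.519]
wrist_force: [1.6, -0.3, -0.1]
finger_gap: 21.7
finger_force: 15.0
```

>>> servo_tool([
  {"wx": 0, "wy": 0, "wz": 0.06, "dx": 0.2, "dy": 0.47, "dz": 0, "fingers": 1},
  {"wx": 0, "wy": 0, "wz": 0.13, "dx": 0.41, "dy": 0.935, "dz": 0, "fingers": 1},
  {"wx": 0, "wy": 0, "wz": 0.2, "dx": 0.41, "dy": 0.935, "dz": 0, "fingers": 1},
  {"wx": 0, "wy": 0, "wz": 0.27, "dx": 0.41, "dy": 0.935, "dz": 0, "fingers": 1},
  {"wx": 0, "wy": 0, "wz": 0.329, "dx": 0.41, "dy": 0.935, "dz": 0, "fingers": 1},
  {"wx": 0, "wy": 0, "wz": 0.329, "dx": 0.41, "dy": 0.935, "dz": 0, "fingers": 1},
  {"wx": 0, "wy": 0, "wz": 0.329, "dx": 0.41, "dy": 0.935, "dz": 0, "fingers": 1},
  {"wx": 0, "wy": 0, "wz": 0.329, "dx": 0.41, "dy": 0.935, "dz": 0, "fingers": 1},
])

```text
clock: 25.85
eef_pos: [508.1, 359.3, 102.8]
eef_rot: [-3.141, 0.0, 1.864]
wrist_force: [0.4, -0.5, 0.4]
finger_gap: 21.9
finger_force: 15.0
```

```bash
python3 - <<'E'
from h import *
c=camera("wrist");save(c,"wr9.png",(120,0,520,300),2)
goto((509,361.5,10),1.862)
measure(c,"eraser_holder",19);measure(c,"eraser",107);measure(c,"marker",16);measure(c,"stapler",55);measure(c,"pot_holder",19)
E
```

```text
pos [508.2 359.4 102.9] yaw 1.864 gap 21.6 t 25.9
  dx 0.018 dy 0.014 dz 0.929 wz 0.001
eraser_holder 0.76 [324.0, 177.0] ctr [505.8, 371.6] LW 55.5 44.3 ang -76.9 mean [505.5, 378.8999938964844]
eraser 0.73 [320.0, 234.0] ctr [506.8, 357.9] LW 52.2 23.1 ang -73.2 mean [506.5, 359.20001220703125]
eraser 0.61 [11.0, 113.0] ctr [314.6, 376.2] LW 15.3 15.2 ang -84.3 mean [314.3999938964844, 376.1000061035156]
marker 0.69 [168.0, 197.0] ctr [377.8, 311.8] LW 129.9 20.1 ang -74.4 mean [375.3999938964844, 318.79998779296875]
stapler 0.63 [388.0, 157.0] ctr [564.4, 392.7] LW 89.2 41.7 ang -72.9 mean [553.7000122070312, 407.1000061035156]
pot_holder 0.94 [245.0, 212.0] ctr [448.8, 324.4] LW 62.5 58.0 ang 20.8 mean [447.3999938964844, 326.1000061035156]
```

View pics/wr9.png

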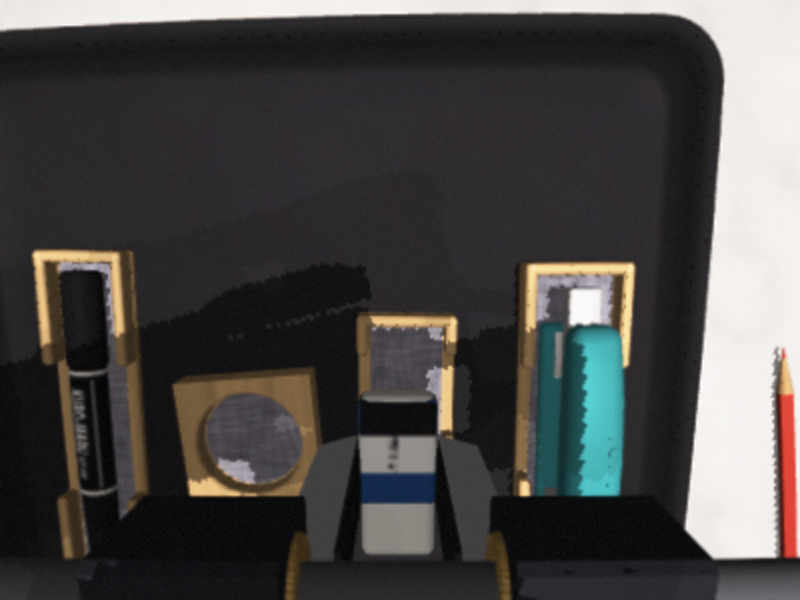

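The marker (crop 90,400) and stapler (590,400) sit down in their holders. The held eraser (398,470) is near its holder's axis (408,317). I'll compute the offset exactly.

```bash
python3 - <<'E'
from h import *
c=camera("wrist");y=1.864
tx=np.array([np.cos(y),np.sin(y)]);ty=np.array([np.sin(y),-np.cos(y)])
p=read_state()["eef_pos"][:2]
for n,k,z in[("farL",(357,317),19),("farR",(458,317),19),("sideR",(453,430),19),("er farL",(361,394),115-3),("er farR",(436,394),112),("er nearR",(434,553),112),("er nearL",(361,553),112)]:
    q=px2w(c,(120+k[0]/2,k[1]/2),z)[0][:2]-p
    print(n,"along",(q@tx).round(1),"lat",(q@ty).round(1))
E
```

```text
farL along 36.0 lat -18.6
farR along 36.0 lat 24.2
sideR along -13.9 lat 23.0
er farL along 25.1 lat -11.8
er farR along 25.0 lat 9.3
er nearR along -24.2 lat 9.3
er nearL along -24.2 lat -12.6
```

>>> servo_tool([
  {"wx": 0, "wy": 0, "wz": 0, "dx": 0.01, "dy": 0.035, "dz": 0.25, "fingers": 1},
  {"wx": 0, "wy": 0, "wz": 0, "dx": 0.01, "dy": 0.035, "dz": 0.5, "fingers": 1},
  {"wx": 0, "wy": 0, "wz": 0, "dx": 0.01, "dy": 0.035, "dz": 0.65, "fingers": 1},
  {"wx": 0, "wy": 0, "wz": 0, "dx": 0.01, "dy": 0.035, "dz": 0.75, "fingers": 1},
  {"wx": 0, "wy": 0, "wz": 0, "dx": 0.01, "dy": 0.035, "dz": 0.82, "fingers": 1},
  {"wx": 0, "wy": 0, "wz": 0, "dx": 0.01, "dy": 0.035, "dz": 0.88, "fingers": 1},
  {"wx": 0, "wy": 0, "wz": 0, "dx": 0.01, "dy": 0.035, "dz": 0.92, "fingers": 1},
  {"wx": 0, "wy": 0, "wz": 0, "dx": 0.01, "dy": 0.035, "dz": 0.93, "fingers": 1},
  {"wx": 0, "wy": 0, "wz": 0, "dx": 0.01, "dy": 0.035, "dz": 0.93, "fingers": 1},
  {"wx": 0, "wy": 0, "wz": 0, "dx": 0.01, "dy": 0.035, "dz": 0.935, "fingers": 1},
])

```text
clock: 27.2
eef_pos: [511.5, 361.6, 10.1]
eef_rot: [3.141, -0.0, 1.862]
wrist_force: [-3.0, -1.4, 9.0]
finger_gap: 21.5
finger_force: 15.0
```

>>> servo_tool([
  {"wx": 0, "wy": 0, "wz": 0, "dx": 0, "dy": 0, "dz": 0, "fingers": 0.3},
  {"wx": 0, "wy": 0, "wz": 0, "dx": 0, "dy": 0, "dz": 0, "fingers": 0.3},
  {"wx": 0, "wy": 0, "wz": 0, "dx": 0, "dy": 0, "dz": 0, "fingers": 0.3},
  {"wx": 0, "wy": 0, "wz": 0, "dx": 0, "dy": 0, "dz": -0.2, "fingers": 0.3},
  {"wx": 0, "wy": 0, "wz": 0, "dx": 0, "dy": 0, "dz": -0.6, "fingers": 0.3},
  {"wx": 0, "wy": 0, "wz": 0, "dx": 0, "dy": 0, "dz": -1, "fingers": 0.3},
  {"wx": 0, "wy": 0, "wz": 0, "dx": 0, "dy": 0, "dz": -1, "fingers": 0.3},
])

```text
clock: 27.9
eef_pos: [513.3, 362.7, 115.3]
eef_rot: [3.133, -0.002, 1.862]
wrist_force: [-0.7, -0.8, -0.5]
finger_gap: 32.8
finger_force: 0.0
```

```bash
python3 - <<'E'
from h import *
c=camera("wrist");measure(c,"eraser",19);measure(c,"eraser_holder",19);save(c,"wr10.png",(120,0,520,300),2)
goto((507,-271,120),.6)
E
```

```text
eraser 0.82 [12.0, 121.0] ctr [225.7, 351.4] LW 26.6 23.2 ang 6.2 mean [224.89999389648438, 352.1000061035156]
eraser 0.68 [380.0, 153.0] ctr [575.4, 392.4] LW 97.0 47.7 ang -72.3 mean [563.5, 409.20001220703125]
eraser 0.67 [316.0, 196.0] ctr [509.1, 361.2] LW 49.8 22.6 ang -73.0 mean [509.3999938964844, 362.0]
eraser_holder 0.85 [325.0, 190.0] ctr [509.1, 362.6] LW 70.2 42.9 ang -73.6 mean [508.5, 364.79998779296875]
eraser_holder 0.37 [397.0, 204.0] ctr [583.3, 380.5] LW 102.0 37.1 ang -70.7 mean [583.0, 379.29998779296875]
pos [511.  361.2 108.7] yaw 1.862 gap 32.8 t 28.05
  dx -6.045 dy -1.852 dz -0.113 wz 0.631
```

The eraser lies flat and centred (measured 509,361 against the holder's 509,363). Now the pot.

>>> servo_tool([
  {"wx": 0, "wy": 0, "wz": 0, "dx": -0.3, "dy": -0.12, "dz": -0.05, "fingers": -0.2},
  {"wx": 0, "wy": 0, "wz": 0, "dx": -0.65, "dy": -0.27, "dz": -0.05, "fingers": -0.2},
  {"wx": 0, "wy": 0, "wz": 0, "dx": -1, "dy": -0.41, "dz": -0.05, "fingers": -0.2},
])

```text
clock: 28.35
eef_pos: [499.6, 252.5, 112.7]
eef_rot: [-3.139, 0.0, 1.863]
wrist_force: [0.3, -0.3, 0.2]
finger_gap: 53.4
finger_force: 0.0
```

>>> servo_tool([
  {"wx": 0, "wy": 0, "wz": 0, "dx": -0.5, "dy": -0.2, "dz": -0.05, "fingers": -0.2},
  {"wx": 0, "wy": 0, "wz": 0, "dx": -1, "dy": -0.41, "dz": -0.05, "fingers": -0.2},
])

```text
clock: 28.55
eef_pos: [490.0, 152.9, 118.2]
eef_rot: [-3.14, -0.0, 1.863]
wrist_force: [1.3, -0.6, 0.2]
finger_gap: 56.4
finger_force: 0.0
```

>>> servo_tool([
  {"wx": 0, "wy": 0, "wz": 0, "dx": -0.5, "dy": -0.2, "dz": -0.05, "fingers": -0.2},
  {"wx": 0, "wy": 0, "wz": 0, "dx": -1, "dy": -0.41, "dz": -0.05, "fingers": -0.2},
])

```text
clock: 28.75
eef_pos: [480.3, 53.4, 123.4]
eef_rot: [-3.14, -0.0, 1.862]
wrist_force: [1.7, 0.1, -0.6]
finger_gap: 56.4
finger_force: 0.0
```

>>> servo_tool([
  {"wx": 0, "wy": 0, "wz": 0, "dx": -0.5, "dy": -0.2, "dz": -0.05, "fingers": -0.2},
  {"wx": 0, "wy": 0, "wz": 0, "dx": -1, "dy": -0.41, "dz": -0.05, "fingers": -0.2},
])

```text
clock: 28.95
eef_pos: [470.6, -45.9, 128.5]
eef_rot: [-3.14, -0.001, 1.862]
wrist_force: [0.6, 0.6, 0.4]
finger_gap: 56.7
finger_force: 0.0
```

>>> servo_tool([
  {"wx": 0, "wy": 0, "wz": 0, "dx": -0.5, "dy": -0.2, "dz": -0.05, "fingers": -0.2},
  {"wx": 0, "wy": 0, "wz": 0, "dx": -1, "dy": -0.41, "dz": -0.05, "fingers": -0.2},
])

```text
clock: 29.15
eef_pos: [460.9, -145.2, 133.4]
eef_rot: [-3.14, -0.001, 1.862]
wrist_force: [1.0, -0.7, -0.2]
finger_gap: 56.4
finger_force: 0.0
```

>>> servo_tool([
  {"wx": 0, "wy": 0, "wz": 0.07, "dx": -0.5, "dy": -0.2, "dz": -0.05, "fingers": -0.2},
  {"wx": 0, "wy": 0, "wz": 0.14, "dx": -1, "dy": -0.41, "dz": -0.05, "fingers": -0.2},
  {"wx": 0, "wy": 0, "wz": 0.21, "dx": -1, "dy": -0.41, "dz": -0.05, "fingers": -0.2},
  {"wx": 0, "wy": 0, "wz": 0.28, "dx": -1, "dy": -0.41, "dz": -0.05, "fingers": -0.2},
  {"wx": 0, "wy": 0, "wz": 0.35, "dx": -1, "dy": -0.41, "dz": -0.05, "fingers": -0.2},
  {"wx": 0, "wy": 0, "wz": 0.42, "dx": -1, "dy": -0.41, "dz": -0.05, "fingers": -0.2},
  {"wx": 0, "wy": 0, "wz": 0.49, "dx": -1, "dy": -0.41, "dz": -0.05, "fingers": -0.2},
  {"wx": 0, "wy": 0, "wz": 0.56, "dx": -1, "dy": -0.41, "dz": -0.05, "fingers": -0.2},
  {"wx": 0, "wy": 0, "wz": 0.63, "dx": -1, "dy": -0.41, "dz": -0.05, "fingers": -0.2},
  {"wx": 0, "wy": 0, "wz": 0.7, "dx": -1, "dy": -0.41, "dz": -0.05, "fingers": -0.2},
])

```text
clock: 30.15
eef_pos: [450.7, -250.6, 137.7]
eef_rot: [-3.139, 0.001, 0.456]
wrist_force: [-0.0, -0.5, -0.0]
finger_gap: 56.4
finger_force: 0.0
```

>>> servo_tool([
  {"wx": 0, "wy": 0, "wz": 0.07, "dx": 0, "dy": 0, "dz": 0, "fingers": -0.2},
  {"wx": 0, "wy": 0, "wz": 0.13, "dx": 0, "dy": 0, "dz": 0, "fingers": -0.2},
  {"wx": 0, "wy": 0, "wz": 0.13, "dx": 0, "dy": 0, "dz": 0, "fingers": -0.2},
  {"wx": 0, "wy": 0, "wz": 0.13, "dx": 0, "dy": 0, "dz": 0, "fingers": -0.2},
  {"wx": 0, "wy": 0, "wz": 0.13, "dx": 0, "dy": 0, "dz": 0, "fingers": -0.2},
])

```text
clock: 30.65
eef_pos: [451.1, -250.8, 138.7]
eef_rot: [-3.141, 0.001, 0.205]
wrist_force: [-0.1, -0.2, 0.5]
finger_gap: 56.6
finger_force: 0.0
```

```bash
cat > lid.py <<'E'
from h import *
c=camera("wrist")
measure(c,"paint_pot",41)
d=trace("paint_pot",c)[0];im=c["image"].astype(int)
m=(np.array(d["pixels"])&(im.min(2)>140)&(im.max(2)-im.min(2)<45)).astype(np.uint8)
v,u=np.nonzero(m);p=px2w(c,np.c_[u,v],40)[:,:2].astype(np.float32)
(x,y),r=cv2.minEnclosingCircle(p);print("lid",x,y,"r",r,"n",len(p),p.mean(0))
goto((x,y,18),.2)
save(c,"lid.png",(160,0,560,300),2)
E
python3 lid.py
```

```text
paint_pot 0.77 [359.0, 138.0] ctr [507.6, -274.7] LW 37.1 34.7 ang -78.1 mean [508.29998779296875, -275.1000061035156]
lid 508.1210021972656 -276.15362548828125 r 18.281509399414062 n 1334 [ 508.17264 -276.03934]
pos [ 451.2 -250.9  139.1] yaw 0.203 gap 56.4 t 30.8
  dx 0.507 dy 0.362 dz 1.211 wz 0.002
```

View pics/lid.png

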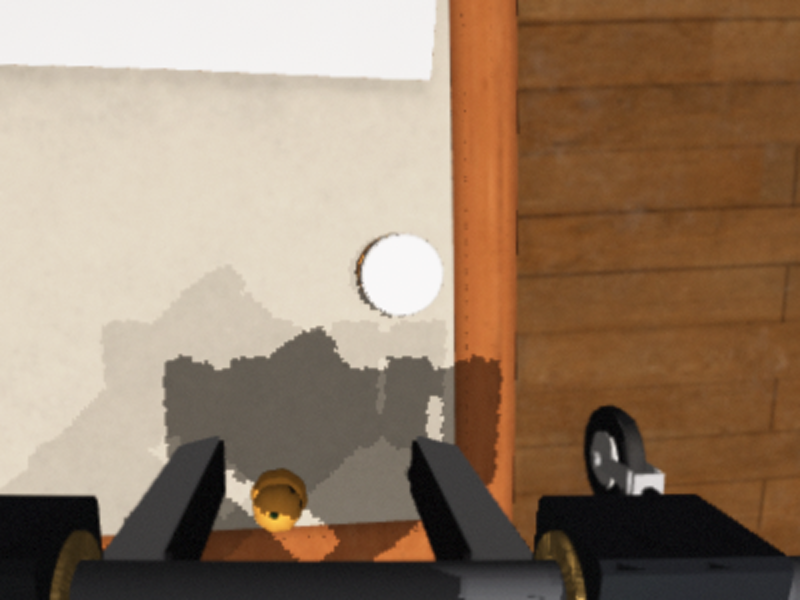

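The lid shows at crop (402,275) and measures r=18.3 mm, which matches. The pumpkin is at (279,500), well behind.

>>> servo_tool([
  {"wx": 0, "wy": 0, "wz": 0, "dx": 0.25, "dy": 0.2, "dz": 0.1, "fingers": -0.25},
  {"wx": 0, "wy": 0, "wz": 0, "dx": 0.5, "dy": 0.36, "dz": 0.3, "fingers": -0.25},
  {"wx": 0, "wy": 0, "wz": 0, "dx": 0.505, "dy": 0.36, "dz": 0.5, "fingers": -0.25},
  {"wx": 0, "wy": 0, "wz": 0, "dx": 0.505, "dy": 0.36, "dz": 0.7, "fingers": -0.25},
  {"wx": 0, "wy": 0, "wz": 0, "dx": 0.505, "dy": 0.36, "dz": 0.7, "fingers": -0.25},
])

```text
clock: 31.3
eef_pos: [506.8, -275.3, 66.6]
eef_rot: [-3.138, 0.003, 0.203]
wrist_force: [1.1, -0.2, 0.4]
finger_gap: 58.7
finger_force: 0.0
```

>>> servo_tool([
  {"wx": 0, "wy": 0, "wz": 0, "dx": 0, "dy": 0, "dz": 0.2, "fingers": -0.25},
  {"wx": 0, "wy": 0, "wz": 0, "dx": 0, "dy": 0, "dz": 0.4, "fingers": -0.25},
  {"wx": 0, "wy": 0, "wz": 0, "dx": 0, "dy": 0, "dz": 0.51, "fingers": -0.25},
  {"wx": 0, "wy": 0, "wz": 0, "dx": 0, "dy": 0, "dz": 0.51, "fingers": -0.25},
  {"wx": 0, "wy": 0, "wz": 0, "dx": 0, "dy": 0, "dz": 0.51, "fingers": -0.25},
])

```text
clock: 31.8
eef_pos: [508.3, -276.3, 19.3]
eef_rot: [3.141, -0.001, 0.202]
wrist_force: [-0.6, -0.5, 0.6]
finger_gap: 58.9
finger_force: 0.0
```

>>> servo_tool([
  {"wx": 0, "wy": 0, "wz": 0, "dx": 0, "dy": 0, "dz": 0, "fingers": 1},
  {"wx": 0, "wy": 0, "wz": 0, "dx": 0, "dy": 0, "dz": 0, "fingers": 1},
  {"wx": 0, "wy": 0, "wz": 0, "dx": 0, "dy": 0, "dz": 0, "fingers": 1},
  {"wx": 0, "wy": 0, "wz": 0, "dx": 0, "dy": 0, "dz": 0, "fingers": 1},
  {"wx": 0, "wy": 0, "wz": 0, "dx": 0, "dy": 0, "dz": 0, "fingers": 1},
  {"wx": 0, "wy": 0, "wz": 0, "dx": 0, "dy": 0, "dz": 0, "fingers": 1},
], newtons=15)

```text
clock: 32.4
eef_pos: [508.1, -276.2, 18.7]
eef_rot: [3.141, -0.0, 0.202]
wrist_force: [-1.3, 0.3, 5.6]
finger_gap: 36.5
finger_force: 15.0
```

>>> servo_tool([
  {"wx": 0, "wy": 0, "wz": 0, "dx": 0, "dy": 0, "dz": -0.1, "fingers": 1},
  {"wx": 0, "wy": 0, "wz": 0, "dx": 0, "dy": 0, "dz": -0.35, "fingers": 1},
  {"wx": 0, "wy": 0, "wz": 0, "dx": 0, "dy": 0, "dz": -0.65, "fingers": 1},
  {"wx": 0, "wy": 0, "wz": 0, "dx": 0, "dy": 0, "dz": -0.9, "fingers": 1},
  {"wx": 0, "wy": 0, "wz": 0, "dx": 0, "dy": 0, "dz": -1, "fingers": 1},
])

```text
clock: 32.9
eef_pos: [508.6, -276.5, 121.1]
eef_rot: [3.139, -0.003, 0.202]
wrist_force: [0.4, 0.3, -0.5]
finger_gap: 36.5
finger_force: 15.0
```

>>> servo_tool([
  {"wx": 0, "wy": 0, "wz": 0, "dx": 0.01, "dy": -0.15, "dz": 0, "fingers": 1},
  {"wx": 0, "wy": 0, "wz": 0, "dx": 0.05, "dy": -0.5, "dz": 0, "fingers": 1},
  {"wx": 0, "wy": 0, "wz": 0, "dx": 0.1, "dy": -0.99, "dz": 0, "fingers": 1},
])

```text
clock: 33.2
eef_pos: [496.7, -175.9, 116.5]
eef_rot: [-3.14, 0.002, 0.2]
wrist_force: [1.2, 0.1, -0.4]
finger_gap: 36.5
finger_force: 15.0
```

>>> servo_tool([
  {"wx": 0, "wy": 0, "wz": 0, "dx": 0.05, "dy": -0.5, "dz": 0, "fingers": 1},
  {"wx": 0, "wy": 0, "wz": 0, "dx": 0.1, "dy": -0.99, "dz": 0, "fingers": 1},
])

```text
clock: 33.4
eef_pos: [486.1, -75.4, 116.7]
eef_rot: [-3.14, 0.002, 0.201]
wrist_force: [0.6, 1.0, 0.0]
finger_gap: 36.2
finger_force: 15.0
```

>>> servo_tool([
  {"wx": 0, "wy": 0, "wz": 0, "dx": 0.05, "dy": -0.5, "dz": 0, "fingers": 1},
  {"wx": 0, "wy": 0, "wz": 0, "dx": 0.1, "dy": -0.99, "dz": 0, "fingers": 1},
])

```text
clock: 33.6
eef_pos: [475.9, 23.5, 116.9]
eef_rot: [-3.141, 0.002, 0.202]
wrist_force: [0.7, 0.2, -0.7]
finger_gap: 36.7
finger_force: 15.0
```

>>> servo_tool([
  {"wx": 0, "wy": 0, "wz": 0, "dx": 0.05, "dy": -0.5, "dz": 0, "fingers": 1},
  {"wx": 0, "wy": 0, "wz": 0, "dx": 0.1, "dy": -0.99, "dz": 0, "fingers": 1},
])

```text
clock: 33.8
eef_pos: [465.7, 122.3, 116.9]
eef_rot: [-3.141, 0.002, 0.202]
wrist_force: [1.7, 0.7, -0.3]
finger_gap: 36.9
finger_force: 15.0
```

>>> servo_tool([
  {"wx": 0, "wy": 0, "wz": 0, "dx": 0.05, "dy": -0.5, "dz": 0, "fingers": 1},
  {"wx": 0, "wy": 0, "wz": 0, "dx": 0.1, "dy": -0.99, "dz": 0, "fingers": 1},
])

```text
clock: 34.0
eef_pos: [455.6, 221.2, 116.8]
eef_rot: [3.141, 0.002, 0.202]
wrist_force: [0.9, 0.3, -0.2]
finger_gap: 36.6
finger_force: 15.0
```

>>> servo_tool([
  {"wx": 0, "wy": 0, "wz": 0, "dx": 0.05, "dy": -0.5, "dz": 0, "fingers": 1},
  {"wx": 0, "wy": 0, "wz": 0, "dx": 0.1, "dy": -0.99, "dz": 0, "fingers": 1},
  {"wx": 0, "wy": 0, "wz": 0, "dx": 0.1, "dy": -0.99, "dz": 0, "fingers": 1},
  {"wx": 0, "wy": 0, "wz": 0, "dx": 0.1, "dy": -0.99, "dz": 0, "fingers": 1},
  {"wx": 0, "wy": 0, "wz": 0, "dx": 0.1, "dy": -0.99, "dz": 0, "fingers": 1},
])

```text
clock: 34.5
eef_pos: [447.0, 317.0, 117.3]
eef_rot: [3.141, 0.002, 0.201]
wrist_force: [0.2, 0.2, -0.8]
finger_gap: 36.9
finger_force: 15.0
```

```bash
python3 - <<'E'
from h import *
c=camera("wrist");save(c,"wr11.png",(160,0,480,300),2)
measure(c,"pot_holder",19);measure(c,"paint_pot",142)
measure(c,"eraser",19)
goto((448.7,321,26),.202)
print(read_state()["joints"].round(2))
E
```

```text
pot_holder 0.8 [317.0, 178.0] ctr [450.1, 320.9] LW 61.8 60.6 ang 20.6 mean [458.1000061035156, 322.6000061035156]
paint_pot 0.6 [320.0, 235.0] ctr [452.6, 318.8] LW 44.2 34.7 ang 11.5 mean [452.20001220703125, 318.70001220703125]
eraser 0.68 [281.0, 116.0] ctr [509.9, 360.8] LW 49.8 22.0 ang -73.7 mean [510.0, 360.70001220703125]
pos [447.9 317.  118.3] yaw 0.2 gap 36.4 t 34.7
  dx 0.016 dy -0.038 dz 0.923 wz -0.001
[ 0.55  0.38  1.62 -0.    1.14  1.92]
```

View pics/wr11.png

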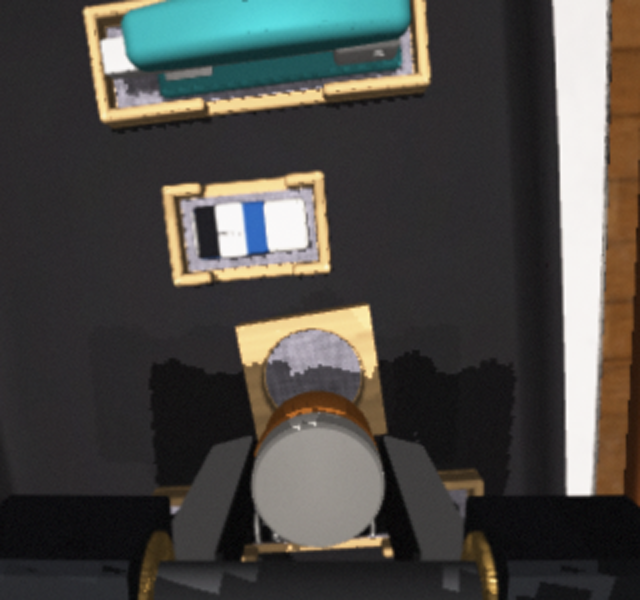

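The stapler and eraser are seated in their holders. The held pot's lid is at crop (318,480) and the holder well at (313,378).

```bash
python3 - <<'E'
from h import *
c=camera("wrist")
print(px2w(c,(160+318/2,240),140.5)[0].round(1))
# well: rim left/right at z=19
print(px2w(c,[(160+263/2,375/2),(160+362/2,375/2)],19).round(1), px2w(c,(160+313/2,328/2),19).round(1))
d=np.array([(236,326),(370,306),(385,432)])/2+[160,0]
p=px2w(c,d,19)[:,:2];print(p.round(1),((p[0]+p[2])/2).round(1))
E
```

```text
[449.6 317.8 140.5]
[[447.9 342.9  19. ]
 [456.9 298.6  19. ]] [[473.6 324.8  19. ]]
[[467.6 358.9]
 [488.3 301.8]
 [432.4 282.2]] [450.  320.5]
```

>>> servo_tool([
  {"wx": 0, "wy": 0, "wz": 0, "dx": 0.01, "dy": -0.03, "dz": 0.25, "fingers": 1},
  {"wx": 0, "wy": 0, "wz": 0, "dx": 0.013, "dy": -0.03, "dz": 0.5, "fingers": 1},
  {"wx": 0, "wy": 0, "wz": 0, "dx": 0.013, "dy": -0.03, "dz": 0.65, "fingers": 1},
  {"wx": 0, "wy": 0, "wz": 0, "dx": 0.013, "dy": -0.03, "dz": 0.75, "fingers": 1},
  {"wx": 0, "wy": 0, "wz": 0, "dx": 0.013, "dy": -0.03, "dz": 0.82, "fingers": 1},
  {"wx": 0, "wy": 0, "wz": 0, "dx": 0.013, "dy": -0.03, "dz": 0.88, "fingers": 1},
  {"wx": 0, "wy": 0, "wz": 0, "dx": 0.013, "dy": -0.03, "dz": 0.91, "fingers": 1},
  {"wx": 0, "wy": 0, "wz": 0, "dx": 0.013, "dy": -0.03, "dz": 0.925, "fingers": 1},
  {"wx": 0, "wy": 0, "wz": 0, "dx": 0.013, "dy": -0.03, "dz": 0.925, "fingers": 1},
])

```text
clock: 35.65
eef_pos: [448.5, 321.2, 26.0]
eef_rot: [-3.141, -0.0, 0.202]
wrist_force: [0.0, -0.5, -0.3]
finger_gap: 36.6
finger_force: 15.0
```

>>> servo_tool([
  {"wx": 0, "wy": 0, "wz": 0, "dx": 0.01, "dy": 0, "dz": 0.01, "fingers": 1},
  {"wx": 0, "wy": 0, "wz": 0, "dx": 0.01, "dy": 0, "dz": 0.012, "fingers": 1},
  {"wx": 0, "wy": 0, "wz": 0, "dx": 0.01, "dy": 0, "dz": 0.012, "fingers": 1},
])

```text
clock: 35.95
eef_pos: [449.4, 321.5, 25.6]
eef_rot: [-3.141, -0.0, 0.202]
wrist_force: [-6.1, -2.8, 10.8]
finger_gap: 36.5
finger_force: 15.0
```

>>> servo_tool([
  {"wx": 0, "wy": 0, "wz": 0, "dx": 0, "dy": 0, "dz": 0, "fingers": -0.05},
  {"wx": 0, "wy": 0, "wz": 0, "dx": 0, "dy": 0, "dz": 0, "fingers": -0.05},
  {"wx": 0, "wy": 0, "wz": 0, "dx": 0, "dy": 0, "dz": 0, "fingers": -0.05},
  {"wx": 0, "wy": 0, "wz": 0, "dx": 0, "dy": 0, "dz": -0.2, "fingers": -0.05},
  {"wx": 0, "wy": 0, "wz": 0, "dx": 0, "dy": 0, "dz": -0.6, "fingers": -0.05},
  {"wx": 0, "wy": 0, "wz": 0, "dx": 0, "dy": 0, "dz": -1, "fingers": -0.05},
  {"wx": 0, "wy": 0, "wz": 0, "dx": 0, "dy": 0, "dz": -1, "fingers": -0.05},
])

```text
clock: 36.65
eef_pos: [451.2, 322.6, 129.7]
eef_rot: [-3.139, -0.008, 0.202]
wrist_force: [-0.6, 0.6, -0.6]
finger_gap: 49.4
finger_force: 0.0
```

>>> servo_tool([
  {"wx": 0, "wy": 0, "wz": 0, "dx": -0.4, "dy": 0.2, "dz": -0.4, "fingers": -0.05},
  {"wx": 0, "wy": 0, "wz": 0, "dx": -0.6, "dy": 0.3, "dz": -0.6, "fingers": -0.05},
  {"wx": 0, "wy": 0, "wz": 0, "dx": -0.8, "dy": 0.3, "dz": -0.6, "fingers": -0.05},
  {"wx": 0, "wy": 0, "wz": 0, "dx": -0.8, "dy": 0.3, "dz": -0.6, "fingers": -0.05},
  {"wx": 0, "wy": 0, "wz": 0, "dx": -0.8, "dy": 0.3, "dz": -0.6, "fingers": -0.05},
  {"wx": 0, "wy": 0, "wz": 0, "dx": -0.8, "dy": 0.3, "dz": -0.6, "fingers": -0.05},
])

```text
clock: 37.25
eef_pos: [377.4, 276.0, 183.8]
eef_rot: [3.141, 0.001, 0.202]
wrist_force: [-0.0, -1.0, 1.1]
finger_gap: 49.2
finger_force: 0.0
```

```bash
python3 - <<'E'
from h import *
c=camera("wrist");save(c,"fin.png",(60,0,580,250),1.5)
measure(c,"paint_pot",48);measure(c,"stapler",55);measure(c,"marker",20);measure(c,"eraser",19);measure(c,"pot_holder",19)
c=camera("side");
measure(c,"pumpkin",19);measure(c,"cat",14)
print(read_state()["clock"],read_state()["eef_pos"].round())
E
```

```text
paint_pot 0.6 [289.0, 106.0] ctr [448.9, 321.4] LW 36.4 35.2 ang -78.9 mean [448.5, 321.6000061035156]
marker 0.72 [292.0, 174.0] ctr [379.8, 306.8] LW 141.9 17.5 ang -74.8 mean [379.29998779296875, 308.6000061035156]
marker 0.65 [288.0, 105.0] ctr [449.6, 323.7] LW 41.0 37.9 ang 75.1 mean [449.6000061035156, 324.1000061035156]
eraser 0.79 [262.0, 38.0] ctr [509.0, 360.3] LW 49.9 24.5 ang -73.6 mean [509.1000061035156, 360.6000061035156]
pot_holder 0.91 [307.0, 100.0] ctr [449.2, 320.7] LW 61.5 60.6 ang 21.3 mean [450.0, 318.79998779296875]
pumpkin 0.5 [300.0, 274.0] ctr [384.2, -247.3] LW 35.6 22.9 ang -85.3 mean [383.79998779296875, -247.8000030517578]
cat 0.62 [309.0, 306.0] ctr [408.5, -315.9] LW 20.6 9.7 ang -85.8 mean [408.70001220703125, -316.70001220703125]
37.7 [377. 276. 184.]
```

View pics/fin.png

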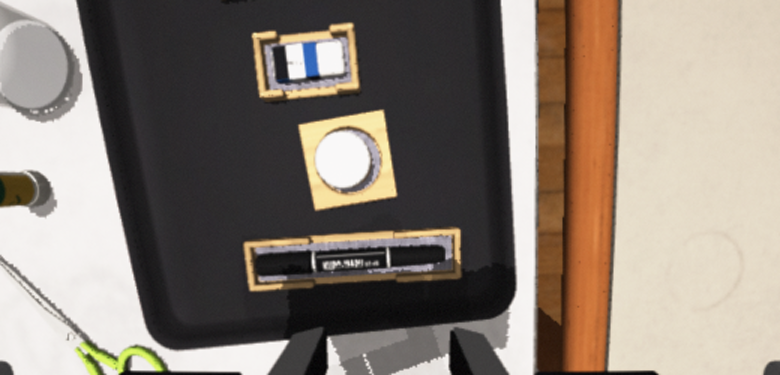

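The eraser (310,60), pot (345,160) and marker (350,258) are all seated, and the stapler was confirmed seated earlier. The pumpkin and cat are unmoved, and the gripper is clear of everything. Handing in.

```bash
python3 -c "
from cell import *
print(sign_off())"
```

```text
the job is handed in; nothing more can be done
None
```

I put the stapler, marker, eraser and paint pot into their own holders in that order and handed the job in at about 38 s; camera checks showed all four seated and the pumpkin and cat standing where they were, but the judge's result wasn't reported.

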